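Find a turned wheel's heavy side on the balancing jig and hold it lowest

TASK

Push the carriage of the balancing jig to the right by its brass post until the spring catch clicks in, which also lifts the brake off the wheel. With the carriage caught, turn the wooden wheel by its black handle and find its hidden heavy side: let go, the wheel rolls back towards heavy side lowest, but its stiff bearing stops it clearly short, by the same angle from either side, so try both sides and take the middle. Finish gripping the handle and keep holding it, with the heavy side at the lowest point of the slope; leave the two cups and the sanding block where they are.

Things in the scene. Friction and masses are not known exactly. Their poses are not given: they have to be found in the camera images.
- hub (a point): point on the axis of the wheel (light wood, 124 mm across, 22 mm thick, on the carriage of a jig fixed to the bench), 32 mm out from the wheel's face, level with the handle's middle. The wheel slopes 40 degrees from level, facing up and towards the robot. Axes: z along the axis (up, to the robot), x straight up the slope, y left along the slide. The wheel's lowest point lies towards -x.
- low_mark (a point): red pointer on the carriage under the wheel's lowest rim point, 62 mm down the slope from the axis: here the heavy side must end. The weight is hidden in the wheel. Unbraked and let go, the wheel rolls for up to 3 s towards heavy side lowest but stops 27 to 42 degrees short, equally from left and right. Within that angle of the lowest or highest point it stays put; elsewhere it rolls.
- knob (a point): middle of the black handle, round, 24 mm thick, 47 mm long, square on the wheel (along hub z), 45 mm off the axis; lower end 8 mm off the wheel's face, free end 23 mm above this point. It spins on its pin, so the hand can keep one orientation; the wheel turns endlessly, with up to 9 N. The heavy side is at a new, unknown angle from the handle (itself counterweighted) each time.
- push_post (a point): middle of the upright brass post on the left end of the carriage, 16 mm thick with a 22 mm ball on top; this point is 68 mm above the bench, the ball's top 99 mm, the plate it stands on 40 mm. Pushing it along the hub's -y (to the robot's right) slides the carriage. Axes: x away from the robot, y left along the slide, z up.
- carriage (a joint): slide of the carriage in m, growing to the right (hub's -y). Starts between 0 and 0.025, stays where left, drags with 3 N. A spring catch must be pushed over a ridge from 0.052 to 0.061 (about 15 N in all), then snaps in; end stop at 0.070. Caught, it reads 0.066 to 0.070 and does not creep while the wheel is turned. A brake shoe holds the wheel still until the catch is in (above 0.063).
- cup_light: pale turned wooden cup, 52 mm across and 50 mm high, bystander; origin at the centre of its underside
- cup_brown: red-brown turned wooden cup, 53 mm across and 60 mm high, bystander; origin at the centre of its underside
- sander: sanding block, 112 x 123 x 35 mm over its corners, bystander; origin at the centre of its underside

How it is judged:
By the outcome, as a careful person would: the job done as asked, in the order asked, and still so for the second after the job is handed in, while the arm keeps its last pose, push and grip.
It also fails if it takes over 64 s, if anything falls off the work surface, if the arm or the gripper's body presses on something with over 40 N, if the wrist force passes 120 N, or if a joint passes its speed limit or range.

ROBOT

A 6-joint arm with a two-finger parallel gripper is mounted at the origin on a cart in front of the work surface, level with it; the furniture and walls round the work are solid. World frame = base frame: x ahead of the robot, y to its left, z up, the work surface at z = 0. Lengths are in m, angles in rad, forces in N, time in s.
With the tool pointing down it reaches from about 0.35 to 0.85 m from the base axis. Payload 8.1 kg.
Tool frame: the origin (TCP) lies at the very end of the fingers, on their centre line; the grasp point (between the pads) lies 19 mm behind it (robot.pinch_z is the z of the grasp point in the tool frame, in m); z points along the fingers, y is the direction in which the jaws open and shut (so a half turn about z gives the same grasp; the last joint's range is limited). The gripper opens to 93 mm and grips with 3 to 60 N. Pads are 15 mm wide; open, the fingers measure 128 mm over their backs; the gripper's body (75 mm by 188 mm) begins 65 mm behind the grasp point.
Start: joints at [-1.239, 0.13, 1.488, -0, 1.523, -0.085], TCP at [0.243, -0.549, 0.219] pointing down, gripper open.
Joint ranges: [-2.96, 2.96], [-0.89, 2.26], [0.02, 2.5], [-1.34, 4.48], [0, 2.73], [-2.66, 2.66]. Speed limits (rad/s): [2.39, 2.39, 2.79, 3.14, 3.14, 3.14].

INTERFACE

Orientations are given as a rotation vector (axis times angle).
In Python, from plant import robot gives the robot as it stands.
- The arm moves only by the tool drive_tool, never from a script. Its argument "steps" is a list of rows, each an object of numbers: "jaw": the opening, from 0 (shut) to 1 (fully open); "tx", "ty", "tz": the shift along the tool's x, y, z scaled (see below); "turn": the turn about the tool's z scaled (see below). A call has 1 to 12 rows; each row is the pose to reach, as a shift and turn from the pose commanded when the call began, along the tool's axes at that moment, turning the shorter way round; what a row does not reach only later rows make up. The controller multiplies each number of a shift by 0.3 m and each number of a turn by 180 degrees. A row lasts 1/10 s, in which the tool goes at most 50 mm and 8.59 degrees, less where a joint would pass 70% of its speed; a pose out of reach is approached as far as the arm can. A call with a number of a shift or a turn outside -1 to 1 is refused whole. A call with a gripper value outside its range is refused whole. The fingers move at their own pace and stop on an object; "force" is the grip in N (left out, the last holds). Time passes only in rows, so rows that repeat a pose let the fingers close. It gives the time, the measured TCP pose, the force and the opening at its end, in the units of the state.
- robot.read_state(): the state, without advancing time (a new reading comes with each control period).
- robot.read_camera(name): name is "scene" or "top" or "wrist"; returns (picture, depth): 420x560x3 uint8, blue, green, red; 420x560 float32, m along the optical axis (not along the pixel's ray), 0 where there is no reading.
- robot.get_calibration(name): a dict with "fx", "fy", "cx", "cy" (pixels), "k1" (the pictures are not rectified: a ray, as slopes to the right and down, at radius r is drawn at 1 + k1 r^2 times it, then the intrinsics apply), "eye" and "attitude" of the camera in the world. Camera axes: x right, y down, z forward; pixel columns grow to the right and rows downward; lengths in m; the calibration is good to about 2 mm. A picture is of the moment at which its call begins: read the wrist's pose just before it. get_calibration takes no time and is no camera call; for the wrist camera it gives the pose at the moment of the call.
- robot.close_job(): hands the job in, once; it reports no verdict.
The state is a dict: "t": time; "q": joint angles; "dq": joint speeds; "joint_torque": joint torques, N m; "tool_pos": TCP position; "orientation": TCP orientation; "force": force on the tool from outside, world axes, zero at the start; "wrist_torque": the same for the moment, N m; "opening": finger opening in m.
Only numpy, scipy, OpenCV 4.12 (cv2) and the standard library are available. Lean on these libraries where they do the work, as an engineer would, in place of code of your own. Each camera call takes 0.05 s, during which the arm holds its last target.

## Working session

There is one attempt and no reset: what is moved stays moved. The work goes in short steps, Python scripts to look and compute and a tool call to move; the robot and the scene stay as the last step left them, time stands still between calls to the robot, and variables do not carry over. Pictures are saved under pics/ and viewed, and the job is handed in when it is done.

Besides the shell and the picture viewer there is one more tool, called after "Call:" as name(argument=value, ...) on one line, values as JSON. drive_tool: Moves the arm, as the interface text tells. Its arguments: {"type":"object","properties":{"steps":{"type":"array"},"force":{"type":"number"}},"required":["steps"]}

```bash
ls; mkdir -p pics; cat > h.py <<'E'
import numpy as np,cv2
from scipy.spatial.transform import Rotation as R
from plant import robot
def cap(n,f):
    c=robot.get_calibration(n); p,d=robot.read_camera(n); cv2.imwrite(f'pics/{f}.png',p); np.savez(f'pics/{f}.npz',d=d,**{k:np.array(v) for k,v in c.items()}); return p,d,c
def att(a):
    a=np.array(a,float)
    return a if a.shape==(3,3) else (R.from_rotvec(a).as_matrix() if a.size==3 else R.from_quat(a).as_matrix())
def ray(c,u,v):
    x=(u-float(c['cx']))/float(c['fx']);y=(v-float(c['cy']))/float(c['fy']);k=float(c['k1'])
    a,b=x,y
    for _ in range(20):
        s=1+k*(a*a+b*b);a,b=x/s,y/s
    return np.array([a,b,1.])
def pt(f,u,v,w=1):
    c=np.load(f'pics/{f}.npz');d=c['d'][v-w:v+w+1,u-w:u+w+1];d=np.median(d[d>0])
    return c['eye']+att(c['attitude'])@(ray(c,u,v)*d)
def proj(f,P):
    c=np.load(f'pics/{f}.npz');p=att(c['attitude']).T@(np.array(P)-c['eye']);a,b=p[0]/p[2],p[1]/p[2];s=1+c['k1']*(a*a+b*b)
    return float(c['fx']*a*s+c['cx']),float(c['fy']*b*s+c['cy'])
E
python3 - <<'E'
from h import *
s=robot.read_state();print(s)
for n in('scene','top'):
    p,d,c=cap(n,n+'0');print(n,c)
print(robot.pinch_z)
E
```

```text
pics
{'t': 0.0, 'q': array([-1.23941493e+00,  1.31170310e-01,  1.48929106e+00,  1.42305144e-05,
        1.52299253e+00, -8.54343111e-02]), 'dq': array([-4.20187423e-05,  1.80423893e-03,  2.34360434e-04,  3.42203656e-04,
       -1.00151659e-04, -8.68668422e-04]), 'joint_torque': array([-2.97615668e-03, -5.59841430e+01, -4.91767788e+01,  7.65668065e-02,
        3.58009490e-02, -1.59300648e-04]), 'tool_pos': array([ 0.24272905, -0.5480804 ,  0.21757552]), 'orientation': array([-3.07180482e+00, -6.49619657e-01,  3.36267942e-04]), 'force': array([ 0.34989264, -0.40709394, -0.4444243 ]), 'wrist_torque': array([ 0.03526615,  0.00852488, -0.0630416 ]), 'opening': 0.09351529392162354}
scene {'fx': 394.9280290804011, 'fy': 394.9280290804011, 'cx': 286.29016741216515, 'cy': 206.37297906311073, 'k1': -0.07970984137297135, 'eye': array([-0.22352288,  0.74066014,  0.56998712]), 'attitude': array([-0.84028051,  2.1991819 , -1.3857119 ])}
top {'fx': 469.328807878297, 'fy': 469.328807878297, 'cx': 283.4028508074477, 'cy': 206.1866493093679, 'k1': -0.06193383522574921, 'eye': array([0.32506549, 0.04997766, 1.5726523 ]), 'attitude': array([-2.16157414,  2.18262986, -0.09047666])}
-0.0188
```

View pics/scene0.png

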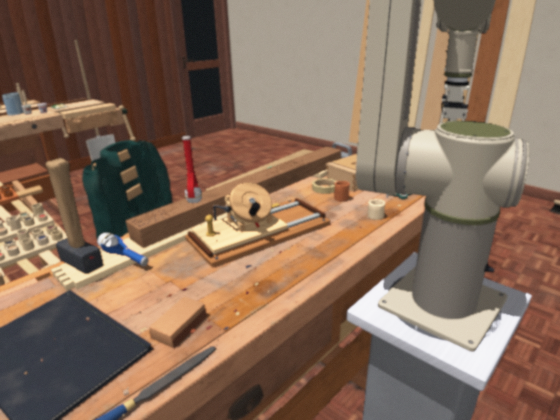

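View pics/top0.png

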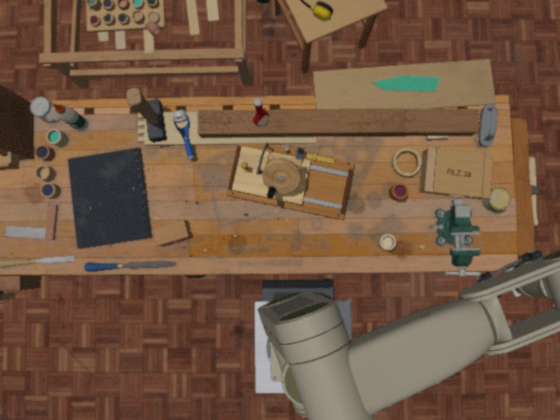

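```bash
python3 - <<'E'
from h import *
p=cv2.imread('pics/top0.png');cv2.imwrite('pics/t0z.png',cv2.resize(p[135:225,220:365],None,fx=5.5,fy=5.5,interpolation=cv2.INTER_CUBIC))
p=cv2.imread('pics/scene0.png');cv2.imwrite('pics/s0z.png',cv2.resize(p[165:265,180:335],None,fx=5,fy=5,interpolation=cv2.INTER_CUBIC))
E
```

```text
(no output)
```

View pics/t0z.png

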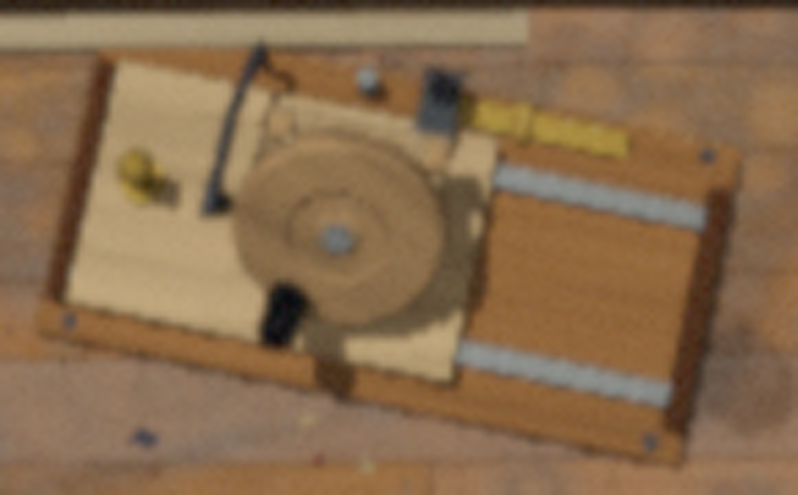

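View pics/s0z.png

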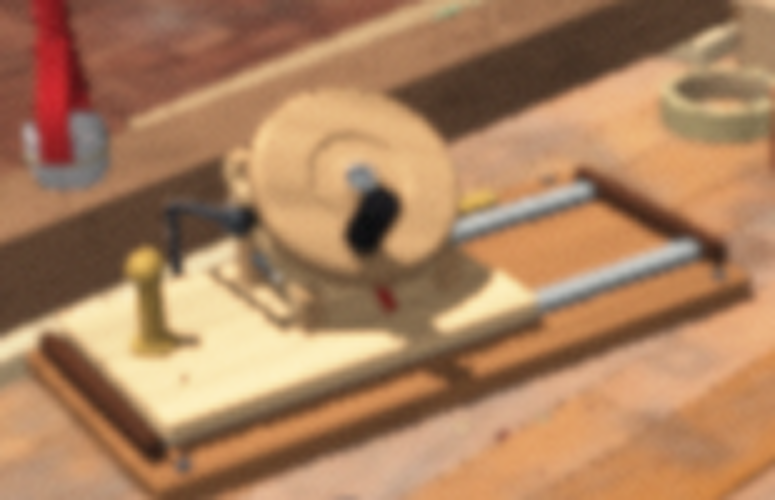

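```bash
python3 - <<'E'
from h import *
def T(x,y): return pt('top0',round(220+(x-2.5)/5.5),round(135+(y-2.5)/5.5))
def S(x,y): return pt('scene0',round(180+(x-2)/5),round(165+(y-2)/5))
for n,x,y in [('ball',137,165),('baseL',55,322),('baseR',672,450),('screwL',68,320),('screwR',650,441),('scTL',107,62),('scrTR',708,155),('plateFL',75,295),('plateFR',445,372),('nut',337,238),('wL',250,220),('wR',430,240),('wT',340,150),('wB',345,310),('kn1',290,295),('kn2',280,330)]: print(n,T(x,y).round(4))
for n,x,y in [('ball',145,262),('postbase',153,345),('knobend',368,240),('knobtop',383,198),('red',386,298),('nut',360,178),('face1',300,150),('face2',420,150),('face3',340,105),('face4',300,230),('face5',415,235)]: print('S',n,S(x,y).round(4))
# plane fit of wheel face from scene depth
c=np.load('pics/scene0.npz')
P=[]
for v in range(188,215):
    for u in range(232,270):
        P.append(pt('scene0',u,v,0))
P=np.array(P)
best=None
rng=np.random.default_rng(0)
for _ in range(800):
    a=P[rng.choice(len(P),3,False)];n=np.cross(a[1]-a[0],a[2]-a[0])
    if np.linalg.norm(n)<1e-5: continue
    n/=np.linalg.norm(n);m=abs((P-a[0])@n)<.002
    if best is None or m.sum()>best.sum(): best=m
Q=P[best];n=np.linalg.svd(Q-Q.mean(0))[2][2];n*=np.sign(n[2]);print(len(Q),n,Q.mean(0),np.degrees(np.arccos(n[2])),np.degrees(np.arctan2(n[1],n[0])))
E
```

```text
ball [0.5912 0.1836 0.0976]
baseL [0.5114 0.2378 0.0178]
baseR [ 0.4309 -0.1347  0.0158]
screwL [0.5113 0.231  0.0185]
screwR [ 0.4342 -0.1211  0.0186]
scTL [0.6676 0.2062 0.0323]
scrTR [ 0.6083 -0.158   0.0207]
plateFL [0.5255 0.2254 0.0382]
plateFR [0.4767 0.0051 0.0401]
nut [0.545  0.0659 0.1185]
wL [0.5556 0.1161 0.1149]
wR [0.5433 0.0129 0.1256]
wT [0.5896 0.0651 0.1512]
wB [0.5079 0.0634 0.0862]
kn1 [0.5143 0.0944 0.1142]
kn2 [0.4895 0.1    0.1388]
S ball [0.5835 0.1877 0.0965]
S postbase [0.5839 0.1907 0.0451]
S knobend [0.495  0.1065 0.1061]
S knobtop [0.4849 0.1029 0.1345]
S red [0.5216 0.0706 0.0494]
S nut [0.5397 0.0677 0.1182]
S face1 [0.5676 0.0867 0.1321]
S face2 [0.5364 0.0237 0.1197]
S face3 [0.5739 0.0494 0.146 ]
S face4 [0.5368 0.1165 0.1028]
S face5 [0.5063 0.0591 0.0879]
548 [-0.62500008  0.14447594  0.76713858] [0.54506062 0.06830369 0.11733268] 39.9023729896502 166.98404745731375
  return _methods._mean(a, axis=axis, dtype=dtype,
  ret = ret.dtype.type(ret / rcount)
```

```bash
cat >> h.py <<'E'
YAW=np.radians(12.5)
L=np.array([np.sin(YAW),np.cos(YAW),0]); A=np.array([np.cos(YAW),-np.sin(YAW),0])
def plan(P,ydir=None,s=None,q=True):
    s=s or robot.read_state();M=R.from_rotvec(s['orientation']).as_matrix()
    d=M.T@(np.array(P)-s['tool_pos']);t=0
    if ydir is not None:
        y=M.T@np.array(ydir); t=np.degrees(np.arctan2(-y[0],y[1])); t=(t+90)%180-90
    print('shift/0.3',(d/.3).round(4),'mm',(d*1000).round(1),'turn deg',round(t,2),'scaled',round(t/180,4)); return d,t
E
python3 - <<'E'
from h import *
s=robot.read_state();print(R.from_rotvec(s['orientation']).as_matrix().round(3))
plan([.600,.228,.22],A)
def S(x,y): return pt('scene0',round(180+(x-2)/5),round(165+(y-2)/5))
for a in [(172,208),(200,207),(240,217),(175,265),(240,165)]: print(S(*a))
E
```

```text
[[ 0.914  0.405 -0.001]
 [ 0.405 -0.914  0.002]
 [ 0.    -0.002 -1.   ]]
shift/0.3 [ 2.1362 -1.8837 -0.0043] mm [ 640.9 -565.1   -1.3] turn deg -53.62 scaled -0.2979
[0.65338696 0.11777607 0.0833792 ]
[0.60614363 0.13085849 0.10225594]
[0.56066002 0.1382262  0.11251971]
[0.66209209 0.11273885 0.038979  ]
[0.60062312 0.10423505 0.11950811]
```

Call:
drive_tool(steps=[{"tx": 0.71,"ty": -0.63,"turn": -0.1,"jaw": 0},{"tx": 0.71,"ty": -0.63,"turn": -0.1,"jaw": 0},{"tx": 0.71,"ty": -0.63,"turn": -0.1,"jaw": 0},{"tx": 0.71,"ty": -0.63,"turn": -0.1,"jaw": 0},{"tx": 0.71,"ty": -0.63,"turn": -0.1,"jaw": 0},{"tx": 0.71,"ty": -0.63,"turn": -0.1,"jaw": 0}])

```text
schema error: expected keys jaw, tx, ty, tz, turn
```

```bash
python3 - <<'E'
from h import *
s=robot.read_state();print(s['t'],s['tool_pos'],s['force'],s['q'],s['opening']);plan([.600,.228,.22],A)
E
```

```text
0.1 [ 0.24274851 -0.54814474  0.21768584] [-0.6281983   0.08025927 -0.75443503] [-1.23942061e+00  1.31102428e-01  1.48916397e+00  1.64810972e-05
  1.52299045e+00 -8.53871944e-02] 0.09287892603754949
shift/0.3 [ 2.1362 -1.8837 -0.0043] mm [ 640.9 -565.1   -1.3] turn deg -53.62 scaled -0.2979
```

Call:
drive_tool(steps=[{"tx": 0.71,"ty": -0.63,"tz": 0,"turn": -0.1,"jaw": 0},{"tx": 0.71,"ty": -0.63,"tz": 0,"turn": -0.1,"jaw": 0},{"tx": 0.71,"ty": -0.63,"tz": 0,"turn": -0.1,"jaw": 0},{"tx": 0.71,"ty": -0.63,"tz": 0,"turn": -0.1,"jaw": 0},{"tx": 0.71,"ty": -0.63,"tz": 0,"turn": -0.1,"jaw": 0},{"tx": 0.71,"ty": -0.63,"tz": 0,"turn": -0.1,"jaw": 0}])

```text
t: 0.7
tool_pos: [0.3618, -0.2868, 0.2183]
orientation: [-2.933, -1.124, -0.001]
force: [0.6, -0.7, -0.1]
opening: 0.0494
```

```bash
python3 - <<'E'
from h import *
s=robot.read_state();print(s['t'],s['tool_pos'],s['force'],s['q'],s['opening']);plan([.600,.228,.22],A)
E
```

```text
0.7 [ 0.36175673 -0.28677406  0.21828715] [ 0.55129782 -0.66473558 -0.05653793] [-7.81944233e-01 -2.52153982e-01  1.85587534e+00  6.26978412e-04
  1.53846589e+00  5.68529706e-02] 0.049369685505121684
shift/0.3 [ 1.7375 -0.7456 -0.0042] mm [ 521.3 -223.7   -1.3] turn deg -35.56 scaled -0.1976
```

Call:
drive_tool(steps=[{"tx": 0.9,"ty": -0.385,"tz": 0,"turn": -0.1,"jaw": 0},{"tx": 0.9,"ty": -0.385,"tz": 0,"turn": -0.1,"jaw": 0},{"tx": 0.9,"ty": -0.385,"tz": 0,"turn": -0.1,"jaw": 0},{"tx": 0.9,"ty": -0.385,"tz": 0,"turn": -0.1,"jaw": 0},{"tx": 0.9,"ty": -0.385,"tz": 0,"turn": -0.1,"jaw": 0},{"tx": 0.9,"ty": -0.385,"tz": 0,"turn": -0.1,"jaw": 0},{"tx": 0.9,"ty": -0.385,"tz": 0,"turn": -0.1,"jaw": 0},{"tx": 0.9,"ty": -0.385,"tz": 0,"turn": -0.1,"jaw": 0}])

```text
t: 1.5
tool_pos: [0.4849, -0.0224, 0.2181]
orientation: [-2.72, -1.572, 0.002]
force: [-0.2, -0.1, 0.9]
opening: 0.0009
```

```bash
python3 - <<'E'
from h import *
s=robot.read_state();print(s['t'],s['tool_pos'],s['force'],s['q'],s['opening']);plan([.600,.228,.22],A)
cap('wrist','w1')
E
```

```text
1.5 [ 0.48488423 -0.02235304  0.21808679] [-0.20677837 -0.11216951  0.92496147] [-1.51477993e-01 -1.82650053e-01  1.79678245e+00 -3.40363005e-04
  1.52869195e+00  3.71333776e-01] 0.0008724126696525003
shift/0.3 [ 0.9146 -0.0842 -0.007 ] mm [274.4 -25.3  -2.1] turn deg -17.45 scaled -0.097
```

View pics/w1.png

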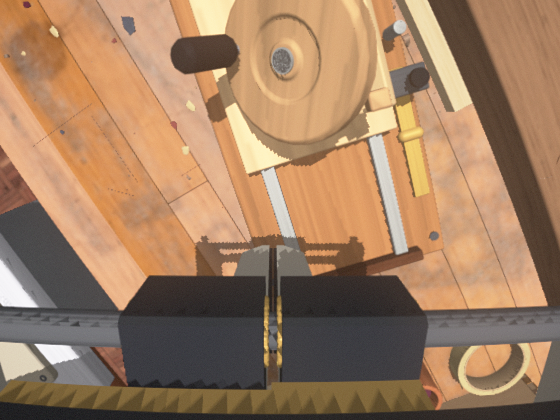

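Call:
drive_tool(steps=[{"tx": 0.915,"ty": -0.084,"tz": 0,"turn": -0.097,"jaw": 0},{"tx": 0.915,"ty": -0.084,"tz": 0,"turn": -0.097,"jaw": 0},{"tx": 0.915,"ty": -0.084,"tz": 0,"turn": -0.097,"jaw": 0},{"tx": 0.915,"ty": -0.084,"tz": 0,"turn": -0.097,"jaw": 0},{"tx": 0.915,"ty": -0.084,"tz": 0,"turn": -0.097,"jaw": 0},{"tx": 0.915,"ty": -0.084,"tz": 0,"turn": -0.097,"jaw": 0},{"tx": 0.915,"ty": -0.084,"tz": 0,"turn": -0.097,"jaw": 0}])

```text
t: 2.25
tool_pos: [0.6017, 0.2279, 0.2177]
orientation: [-2.451, -1.964, 0.001]
force: [-0.6, -1.2, 0.2]
opening: 0.0005
```

```bash
python3 - <<'E'
from h import *
s=robot.read_state();print(s['t'],s['tool_pos'],s['force'],s['q'],s['opening']);plan([.600,.228,.055],A)
cap('wrist','w2');cap('scene','s2')
p=cv2.imread('pics/s2.png');cv2.imwrite('pics/s2z.png',cv2.resize(p[135:265,170:335],None,fx=4.5,fy=4.5,interpolation=cv2.INTER_CUBIC))
E
```

```text
2.25 [0.60172027 0.22786704 0.21769824] [-0.64192031 -1.23001773  0.239899  ] [2.82083542e-01 2.48444040e-01 1.35696176e+00 4.44969004e-04
 1.53706117e+00 5.02172005e-01] 0.0005359133057741485
shift/0.3 [-0.0008 -0.0052  0.5423] mm [ -0.2  -1.5 162.7] turn deg -0.11 scaled -0.0006
```

View pics/w2.png

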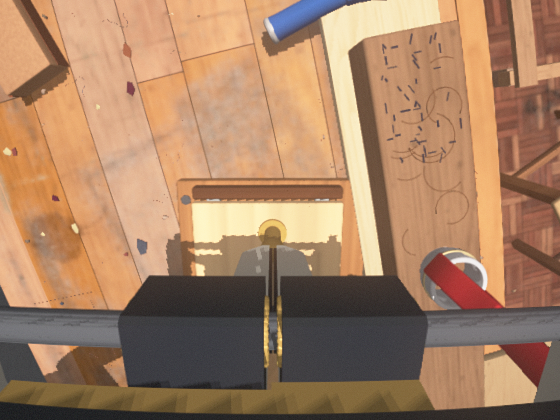

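View pics/s2z.png

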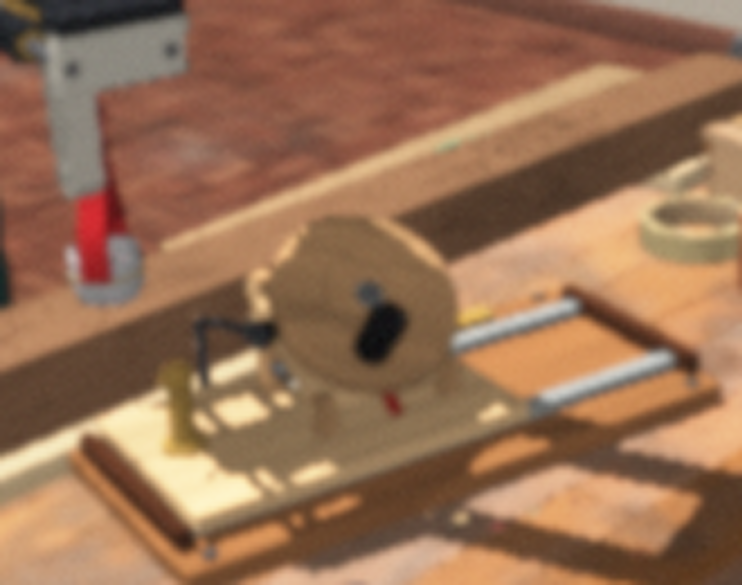

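```bash
python3 - <<'E'
from h import *
c=np.load('pics/w2.npz');print(c['eye'],att(c['attitude']).round(2))
s=robot.read_state();print(R.from_rotvec(s['orientation']).as_matrix().round(2))
for P in [(.59,.1835,.099),(.6,.228,.055),(.6,.228,.219)]: print(proj('w2',P))
print(pt('w2',272,228),pt('w2',200,200))
E
```

```text
[0.61830554 0.29796205 0.38336342] [[ 0.98 -0.21 -0.06]
 [-0.22 -0.94 -0.26]
 [-0.    0.26 -0.97]]
[[ 0.22  0.98 -0.  ]
 [ 0.98 -0.22 -0.  ]
 [-0.   -0.   -1.  ]]
(269.7897423342503, 255.225470903899)
(270.20471564774897, 190.93502462524575)
(267.6183753331904, 263.065626642345)
[0.59363558 0.1918792  0.05310832] [0.52480954 0.22675122 0.01870865]
```

Call:
drive_tool(steps=[{"tx": 0,"ty": -0.005,"tz": 0.15,"turn": 0,"jaw": 0},{"tx": 0,"ty": -0.005,"tz": 0.3,"turn": 0,"jaw": 0},{"tx": 0,"ty": -0.005,"tz": 0.45,"turn": 0,"jaw": 0},{"tx": 0,"ty": -0.005,"tz": 0.54,"turn": 0,"jaw": 0},{"tx": 0,"ty": -0.005,"tz": 0.54,"turn": 0,"jaw": 0}])

```text
t: 2.85
tool_pos: [0.5955, 0.2234, 0.0513]
orientation: [-2.453, -1.958, 0.014]
force: [-0.8, -0.0, -0.8]
opening: 0.0005
```

```bash
python3 - <<'E'
from h import *
s=robot.read_state();print(s['t'],s['tool_pos'],s['force'],s['q'],s['opening'])
cap('wrist','w3');cap('scene','s3')
p=cv2.imread('pics/s3.png');cv2.imwrite('pics/s3z.png',cv2.resize(p[135:265,170:335],None,fx=4.5,fy=4.5,interpolation=cv2.INTER_CUBIC))
E
```

```text
2.85 [0.59554192 0.2233983  0.05126565] [-0.76904746 -0.03660421 -0.83853126] [ 2.78555690e-01  3.66739802e-01  1.52681769e+00 -4.66319074e-04
  1.25763124e+00  5.02260467e-01] 0.00048398703265393187
```

View pics/w3.png

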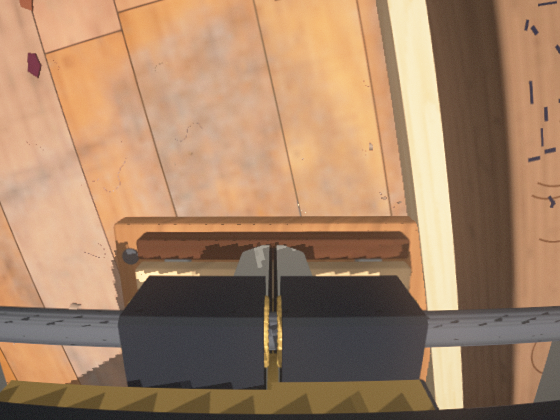

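View pics/s3z.png

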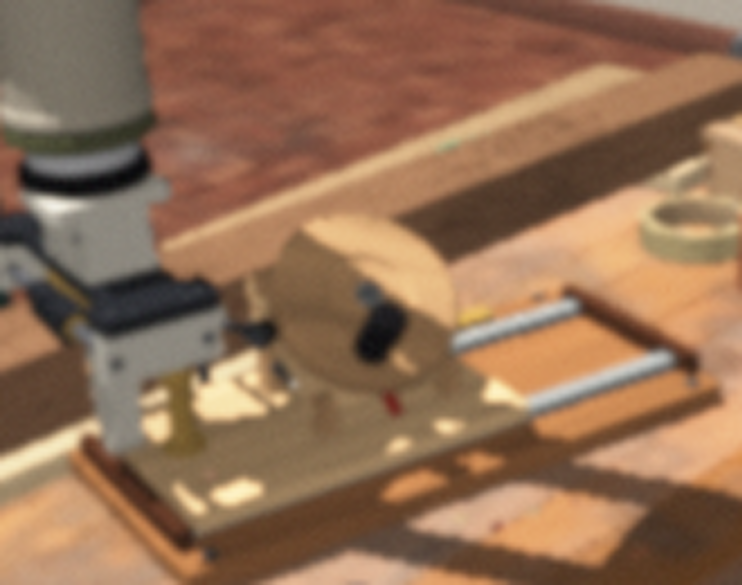

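```bash
python3 - <<'E'
from h import *
s=robot.read_state();print(s['t'],s['tool_pos'],s['orientation'],s['force'],s['q'])
p=np.array([.5908,.1838,0]);print(A@s['tool_pos'],A@p,L@s['tool_pos']-L@p)
plan([.590,.1835,.055],A)
E
```

```text
2.95 [0.59972583 0.22532612 0.05744474] [ 2.45467389e+00  1.96047416e+00 -6.18802783e-04] [0.15382756 0.13703345 1.0219105 ] [ 2.79546544e-01  3.62479433e-01  1.51995291e+00 -2.70338384e-04
  1.25947993e+00  5.02566959e-01]
0.536740437896289 0.5370140799646334 0.04247369162549208
shift/0.3 [-0.1431 -0.0008  0.0082] mm [-42.9  -0.2   2.5] turn deg -0.27 scaled -0.0015
```

Call:
drive_tool(steps=[{"tx": -0.05,"ty": 0,"tz": 0,"turn": 0,"jaw": 0},{"tx": -0.08,"ty": 0,"tz": 0,"turn": 0,"jaw": 0},{"tx": -0.1,"ty": 0,"tz": 0,"turn": 0,"jaw": 0},{"tx": -0.12,"ty": 0,"tz": 0,"turn": 0,"jaw": 0},{"tx": -0.14,"ty": 0,"tz": 0,"turn": 0,"jaw": 0},{"tx": -0.16,"ty": 0,"tz": 0,"turn": 0,"jaw": 0},{"tx": -0.18,"ty": 0,"tz": 0,"turn": 0,"jaw": 0},{"tx": -0.2,"ty": 0,"tz": 0,"turn": 0,"jaw": 0}])

```text
t: 3.75
tool_pos: [0.5863, 0.1682, 0.0566]
orientation: [-2.453, -1.963, 0.0]
force: [2.3, 3.3, 3.1]
opening: 0.0008
```

```bash
python3 - <<'E'
from h import *
s=robot.read_state();print(s['t'],s['tool_pos'],s['force'],s['force']@L)
cap('scene','s4');cap('wrist','w4');cap('top','t4')
p=cv2.imread('pics/s4.png');cv2.imwrite('pics/s4z.png',cv2.resize(p[135:265,170:335],None,fx=4.5,fy=4.5,interpolation=cv2.INTER_CUBIC))
p=cv2.imread('pics/t4.png');cv2.imwrite('pics/t4z.png',cv2.resize(p[135:225,220:365],None,fx=5.5,fy=5.5,interpolation=cv2.INTER_CUBIC))
E
```

```text
3.75 [0.58628299 0.16821003 0.05657835] [2.2710121  3.29477932 3.0730447 ] 3.7082168778091904
```

View pics/s4z.png

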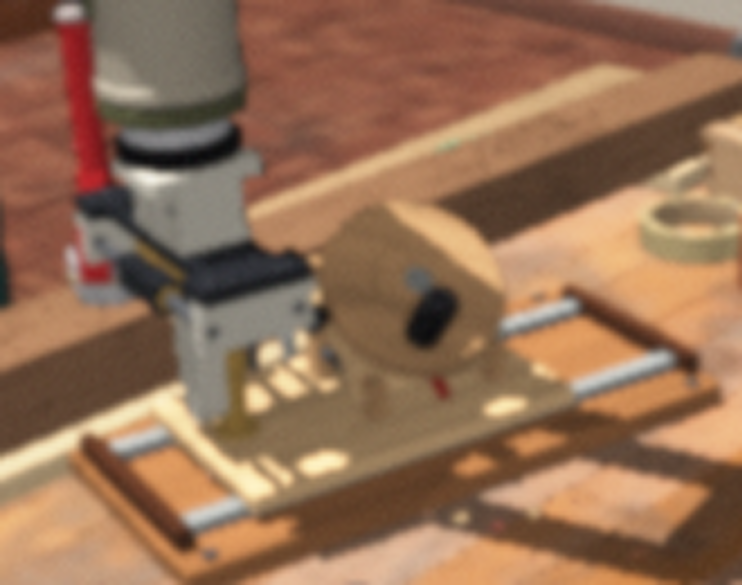

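View pics/t4z.png

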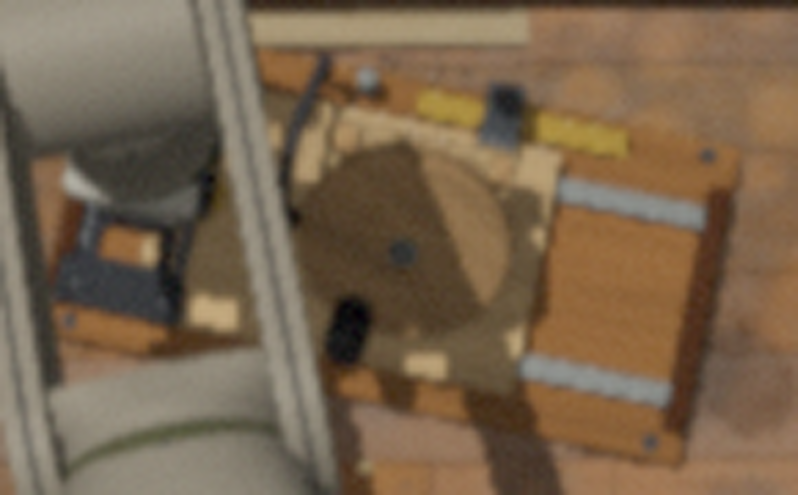

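Call:
drive_tool(steps=[{"tx": -0.01,"ty": 0,"tz": 0,"turn": 0,"jaw": 0},{"tx": -0.02,"ty": 0,"tz": 0,"turn": 0,"jaw": 0},{"tx": -0.03,"ty": 0,"tz": 0,"turn": 0,"jaw": 0},{"tx": -0.04,"ty": 0,"tz": 0,"turn": 0,"jaw": 0}])

```text
t: 4.3
tool_pos: [0.5832, 0.1585, 0.0558]
orientation: [-2.45, -1.962, -0.002]
force: [2.6, 12.2, -6.3]
opening: 0.0003
```

Call:
drive_tool(steps=[{"tx": -0.01,"ty": 0,"tz": 0,"turn": 0,"jaw": 0},{"tx": -0.02,"ty": 0,"tz": 0,"turn": 0,"jaw": 0}])

```text
t: 4.5
tool_pos: [0.5817, 0.1514, 0.0558]
orientation: [-2.451, -1.963, 0.001]
force: [-0.8, 2.2, -1.0]
opening: 0.0003
```

Call:
drive_tool(steps=[{"tx": -0.01,"ty": 0,"tz": 0,"turn": 0,"jaw": 0},{"tx": -0.02,"ty": 0,"tz": 0,"turn": 0,"jaw": 0}])

```text
t: 4.7
tool_pos: [0.5808, 0.145, 0.0564]
orientation: [-2.452, -1.963, 0.001]
force: [0.1, 7.0, -4.4]
opening: 0.0006
```

```bash
python3 - <<'E'
from h import *
s=robot.read_state();print(s['t'],s['tool_pos'],s['force'],s['force']@L)
cap('top','t5')
p=cv2.imread('pics/t5.png');cv2.imwrite('pics/t5z.png',cv2.resize(p[135:225,220:365],None,fx=5.5,fy=5.5,interpolation=cv2.INTER_CUBIC))
s=robot.read_state();print(s['t'],s['tool_pos'],s['force'],s['force']@L)
E
```

```text
4.7 [0.58082343 0.14496453 0.05640403] [ 0.11074579  6.9784951  -4.40411004] 6.837046675610989
4.75 [0.58082358 0.14470711 0.05641718] [-0.08979676  2.67504542 -2.67802505] 2.592200582709396
```

View pics/t5z.png

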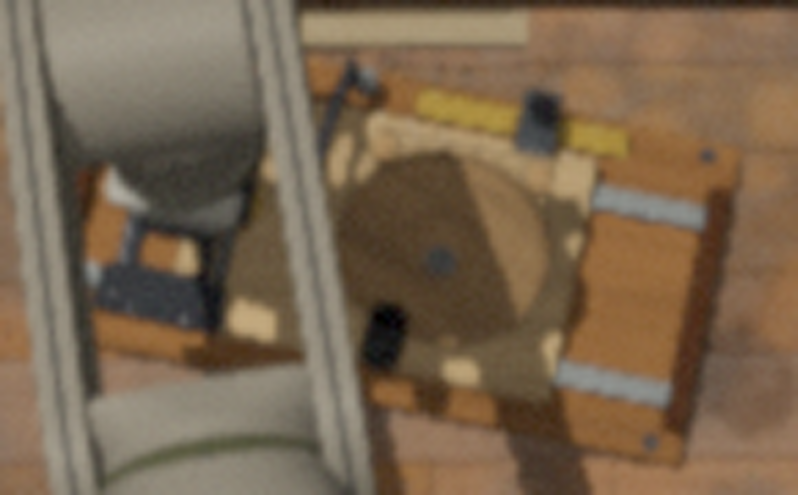

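Call:
drive_tool(steps=[{"tx": -0.01,"ty": 0,"tz": 0,"turn": 0,"jaw": 0},{"tx": -0.015,"ty": 0,"tz": 0,"turn": 0,"jaw": 0}])

```text
t: 4.95
tool_pos: [0.5806, 0.1435, 0.0566]
orientation: [-2.45, -1.962, -0.007]
force: [5.0, 22.1, -9.0]
opening: 0.0009
```

Call:
drive_tool(steps=[{"tx": -0.005,"ty": 0,"tz": 0,"turn": 0,"jaw": 0},{"tx": -0.01,"ty": 0,"tz": 0,"turn": 0,"jaw": 0}])

```text
t: 5.15
tool_pos: [0.5806, 0.1433, 0.0568]
orientation: [-2.448, -1.962, -0.013]
force: [9.4, 34.1, -13.8]
opening: 0.0006
```

Call:
drive_tool(steps=[{"tx": 0.05,"ty": 0,"tz": 0,"turn": 0,"jaw": 0},{"tx": 0.1,"ty": 0,"tz": 0,"turn": 0,"jaw": 0},{"tx": 0.1,"ty": 0,"tz": -0.16,"turn": 0,"jaw": 0},{"tx": 0.1,"ty": 0,"tz": -0.32,"turn": 0,"jaw": 0},{"tx": 0.1,"ty": 0,"tz": -0.48,"turn": 0,"jaw": 0.5},{"tx": 0.1,"ty": 0,"tz": -0.6,"turn": 0,"jaw": 1}])

```text
t: 5.75
tool_pos: [0.5871, 0.167, 0.2409]
orientation: [2.451, 1.961, 0.004]
force: [1.1, 0.4, 1.5]
opening: 0.0123
```

```bash
python3 - <<'E'
from h import *
s=robot.read_state();print(s['t'],s['tool_pos'],s['force'],s['q'])
cap('scene','s6');cap('top','t6')
p=cv2.imread('pics/s6.png');cv2.imwrite('pics/s6z.png',cv2.resize(p[135:265,170:335],None,fx=4.5,fy=4.5,interpolation=cv2.INTER_CUBIC))
p=cv2.imread('pics/t6.png');cv2.imwrite('pics/t6z.png',cv2.resize(p[135:225,220:365],None,fx=5.5,fy=5.5,interpolation=cv2.INTER_CUBIC))
E
```

```text
5.75 [0.58712287 0.1670121  0.24088778] [1.11625325 0.41387808 1.50021469] [ 1.93807084e-01  1.46500988e-01  1.43026802e+00 -1.03923847e-03
  1.56112998e+00  4.15145621e-01]
```

View pics/s6z.png

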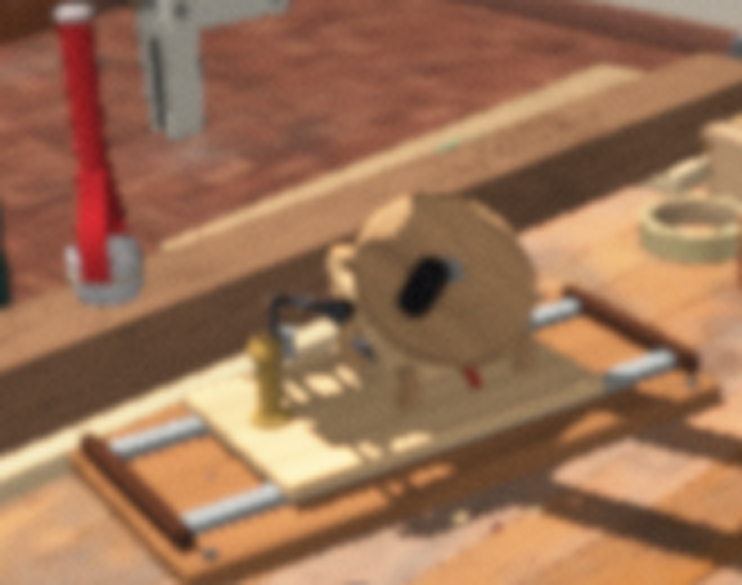

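View pics/t6z.png

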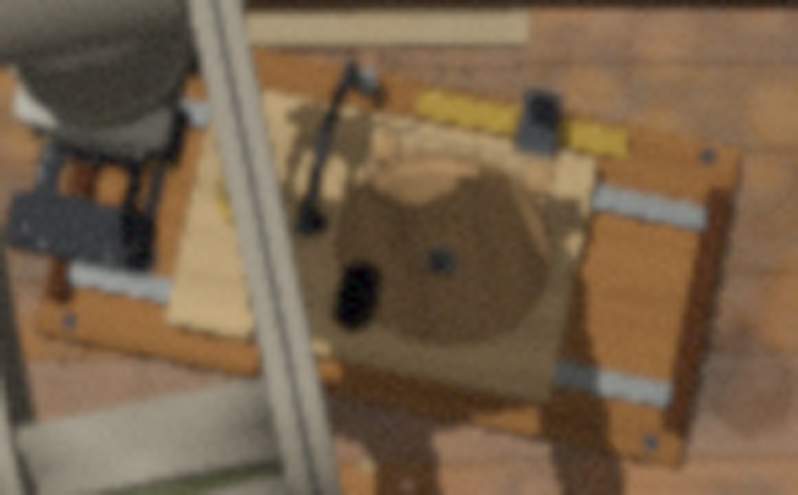

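```bash
cat >> h.py <<'E'
Z=np.array([0,0,1.]);a40=np.radians(40)
X=A*np.cos(a40)+Z*np.sin(a40); N=-A*np.sin(a40)+Z*np.cos(a40)
def hit(f,u,v,C,n=N):
    c=np.load(f'pics/{f}.npz');r=att(c['attitude'])@ray(c,u,v);return c['eye']+r*(((C-c['eye'])@n)/(r@n))
E
python3 - <<'E'
from h import *
P=pt('top0',*[round(220+334.5/5.5),round(135+235.5/5.5)])
# face plane points
for f,u0,v0,m in [('t6',300,182,13),('s6',None,None,0)]:
    pass
Q=[]
for u in range(282,320):
    for v in range(163,198): Q.append(pt('t6',u,v,0))
Q=np.array(Q);C=np.array(pt('t6',300,182));print('nut',C)
d=(Q-C)@N; print(np.histogram(d,bins=np.arange(-.06,.04,.004)))
s=robot.read_state();plan(C+np.array([-.08,-.01,.14]),L)
E
```

```text
nut [0.53183342 0.0065824  0.11775723]
(array([  5,   8,  14,  12,  19,  31,  32,  20,  10,   3,  11,  23,  44,
       241, 499, 210,  19,   2,   5,   5,   6,   0,   8,   6]), array([-6.00000000e-02, -5.60000000e-02, -5.20000000e-02, -4.80000000e-02,
       -4.40000000e-02, -4.00000000e-02, -3.60000000e-02, -3.20000000e-02,
       -2.80000000e-02, -2.40000000e-02, -2.00000000e-02, -1.60000000e-02,
       -1.20000000e-02, -8.00000000e-03, -4.00000000e-03,  5.55111512e-17,
        4.00000000e-03,  8.00000000e-03,  1.20000000e-02,  1.60000000e-02,
        2.00000000e-02,  2.40000000e-02,  2.80000000e-02,  3.20000000e-02,
        3.60000000e-02]))
shift/0.3 [-0.6566 -0.3228 -0.0487] mm [-197.   -96.9  -14.6] turn deg 89.81 scaled 0.499
  return _methods._mean(a, axis=axis, dtype=dtype,
  ret = ret.dtype.type(ret / rcount)
```

Call:
drive_tool(steps=[{"tx": -0.65,"ty": -0.32,"tz": -0.05,"turn": -0.5,"jaw": 1},{"tx": -0.65,"ty": -0.32,"tz": -0.05,"turn": -0.5,"jaw": 1},{"tx": -0.65,"ty": -0.32,"tz": -0.05,"turn": -0.5,"jaw": 1},{"tx": -0.65,"ty": -0.32,"tz": -0.05,"turn": -0.5,"jaw": 1},{"tx": -0.65,"ty": -0.32,"tz": -0.05,"turn": -0.5,"jaw": 1},{"tx": -0.65,"ty": -0.32,"tz": -0.05,"turn": -0.5,"jaw": 1},{"tx": -0.65,"ty": -0.32,"tz": -0.05,"turn": -0.5,"jaw": 1},{"tx": -0.65,"ty": -0.32,"tz": -0.05,"turn": -0.5,"jaw": 1},{"tx": -0.65,"ty": -0.32,"tz": -0.05,"turn": -0.5,"jaw": 1},{"tx": -0.65,"ty": -0.32,"tz": -0.05,"turn": -0.5,"jaw": 1},{"tx": -0.65,"ty": -0.32,"tz": -0.05,"turn": -0.5,"jaw": 1},{"tx": -0.65,"ty": -0.32,"tz": -0.05,"turn": -0.5,"jaw": 1}])

```text
t: 7.05
tool_pos: [0.4496, -0.0024, 0.2513]
orientation: [-0.345, -3.122, 0.001]
force: [0.1, 0.1, -0.1]
opening: 0.0929
```

```bash
python3 - <<'E'
from h import *
s=robot.read_state();print(s['t'],s['tool_pos'],s['force'],s['q'])
plan([.45,0,.25],L)
cap('wrist','w7');cap('scene','s7')
p=cv2.imread('pics/s7.png');cv2.imwrite('pics/s7z.png',cv2.resize(p[135:265,170:335],None,fx=4.5,fy=4.5,interpolation=cv2.INTER_CUBIC))
E
```

```text
7.05 [ 0.44959788 -0.00240684  0.2513123 ] [ 0.11116495  0.09666048 -0.07546753] [-1.18879379e-01 -2.97793282e-01  1.83356829e+00 -7.09763030e-04
  1.60637206e+00 -1.46952242e+00]
shift/0.3 [0.0004 0.0081 0.0044] mm [0.1 2.4 1.3] turn deg -0.12 scaled -0.0006
```

View pics/w7.png

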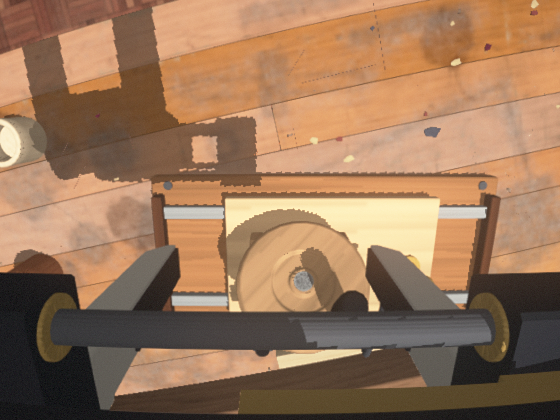

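View pics/s7z.png

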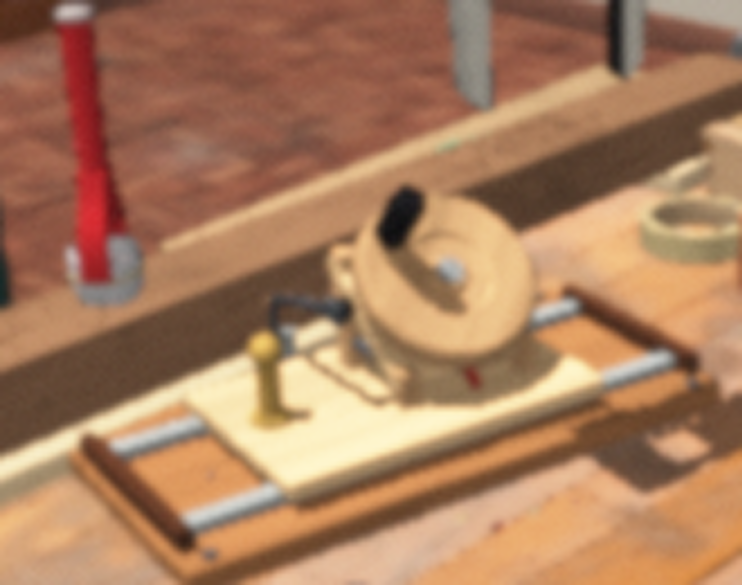

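Call:
drive_tool(steps=[{"tx": 0.13,"ty": 0,"tz": 0,"turn": 0,"jaw": 1},{"tx": 0.13,"ty": 0,"tz": 0,"turn": 0,"jaw": 1},{"tx": 0.13,"ty": 0,"tz": 0,"turn": 0,"jaw": 1},{"tx": 0.13,"ty": 0,"tz": 0,"turn": 0,"jaw": 1},{"tx": 0.13,"ty": 0,"tz": 0,"turn": 0,"jaw": 1},{"tx": 0.13,"ty": 0,"tz": 0,"turn": 0,"jaw": 1}])

```text
t: 7.75
tool_pos: [0.4121, 0.0063, 0.2518]
orientation: [0.347, 3.122, -0.0]
force: [0.8, -1.5, 0.3]
opening: 0.0929
```

```bash
python3 - <<'E'
from h import *
s=robot.read_state();print(s['t'],s['tool_pos'])
cap('wrist','w8');cap('scene','s8');cap('top','t8')
def show(f,x0,y0,x1,y1,k):
    p=cv2.imread(f'pics/{f}.png');return cv2.resize(p[y0:y1,x0:x1],None,fx=k,fy=k,interpolation=cv2.INTER_CUBIC)
a=show('s8',240,165,310,230,7);b=show('t8',270,150,325,210,6)
cv2.imwrite('pics/s8z.png',a);cv2.imwrite('pics/t8z.png',b)
E
```

```text
7.75 [0.41212709 0.00625612 0.2517513 ]
```

View pics/w8.png

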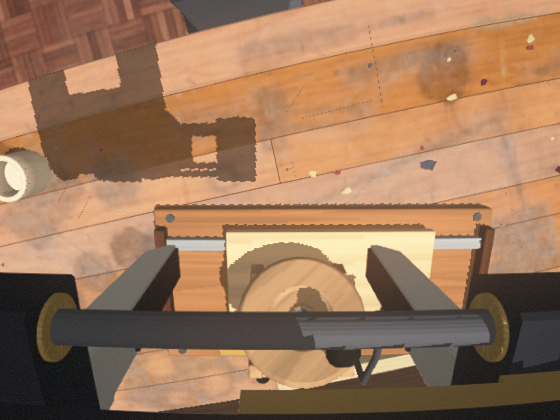

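View pics/s8z.png

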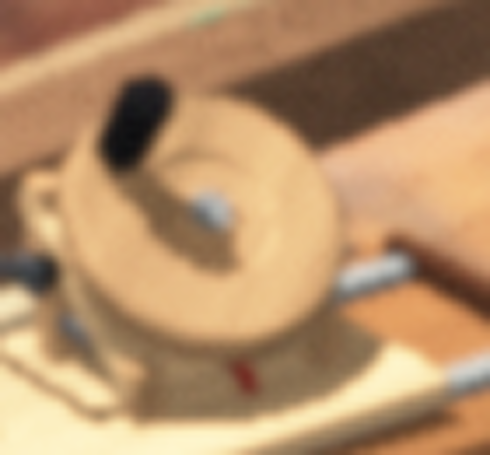

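View pics/t8z.png

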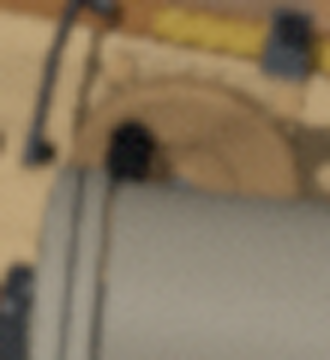

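Call:
drive_tool(steps=[{"tx": -0.4,"ty": 0,"tz": 0,"turn": 0,"jaw": 1},{"tx": -0.4,"ty": 0,"tz": 0,"turn": 0,"jaw": 1},{"tx": -0.4,"ty": 0,"tz": 0,"turn": 0,"jaw": 1},{"tx": -0.4,"ty": 0,"tz": 0,"turn": 0,"jaw": 1}])

```text
t: 8.3
tool_pos: [0.5301, -0.0206, 0.2504]
orientation: [-0.347, -3.12, 0.0]
force: [-1.0, -0.2, 0.4]
opening: 0.0932
```

```bash
python3 - <<'E'
from h import *
s=robot.read_state();print(s['t'],s['tool_pos'])
cap('wrist','w9');cap('scene','s9')
c=np.load('pics/w9.npz');print(c['eye'])
p=cv2.imread('pics/s9.png');cv2.imwrite('pics/s9z.png',cv2.resize(p[165:230,240:310],None,fx=7,fy=7,interpolation=cv2.INTER_CUBIC))
E
```

```text
8.3 [ 0.53013168 -0.02056021  0.25038951]
[ 0.46002234 -0.0054338   0.41615377]
```

View pics/w9.png

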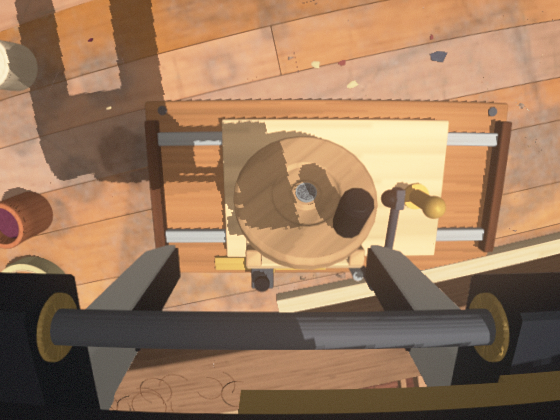

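View pics/s9z.png

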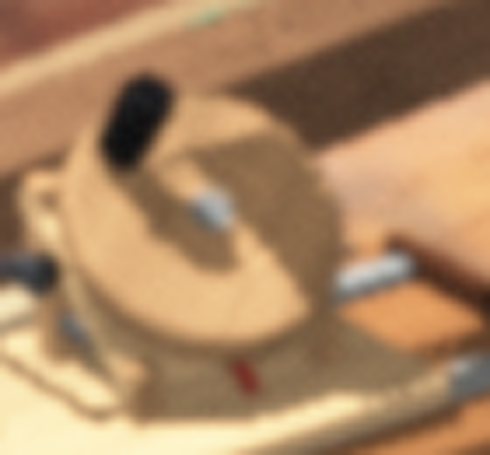

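```bash
python3 - <<'E'
from h import *
p=cv2.imread('pics/w9.png');cv2.imwrite('pics/w9z.png',cv2.resize(p[130:275,225:385],None,fx=4.5,fy=4.5,interpolation=cv2.INTER_CUBIC))
print(pt('w9',162,111)-pt('w9',492,112)); d=pt('w9',162,111)-pt('w9',492,112);print(np.degrees(np.arctan2(d[0],d[1])))
for f in('w9',):
    # face depth plane
    Q=np.array([pt(f,u,v,0) for u in range(240,372,2) for v in range(142,262,2)])
    C=np.array([.53,.0075,.117]);C=pt(f,270,220)
    m=abs((Q-C)@N)<.004;Q=Q[m];n=np.linalg.svd(Q-Q.mean(0))[2][2];n*=np.sign(n[2]);print(m.sum(),n,N,Q.mean(0),((Q-Q.mean(0))@n).std())
E
```

```text
[-0.07690819 -0.35052781 -0.00107256]
-167.62500331416243
3049 [-0.62451259  0.14070686  0.76823539] [-0.62755098  0.1391247   0.76604444] [0.53416581 0.00153825 0.11828886] 0.0013959203090899831
  return _methods._mean(a, axis=axis, dtype=dtype,
  ret = ret.dtype.type(ret / rcount)
```

View pics/w9z.png

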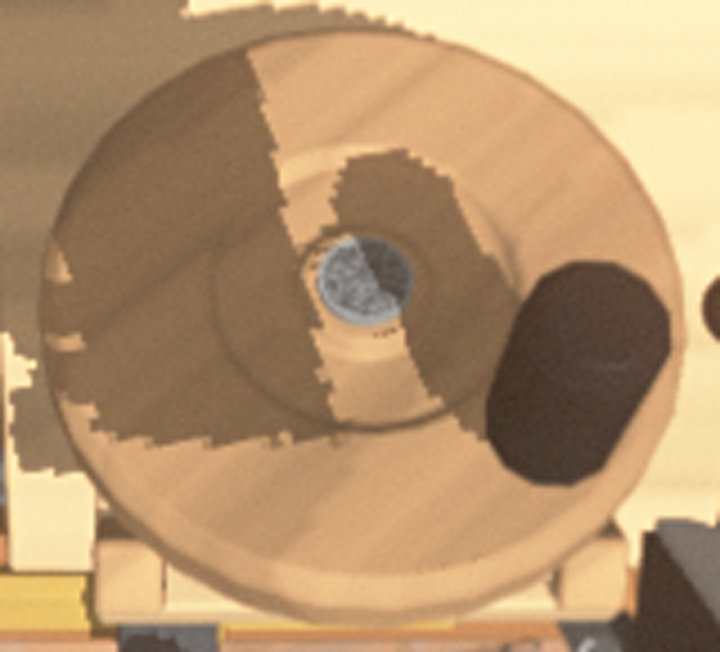

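```bash
cat >> h.py <<'E'
def knobpts(C,th):
    H=C+.0315*N;K=H+.045*(np.cos(th)*X+np.sin(th)*L);e1=X;e2=L
    ph=np.linspace(0,2*np.pi,24,endpoint=False)
    return K,np.array([K+t*N+r*.012*(np.cos(a)*e1+np.sin(a)*e2) for t,r in((-.0235,1),(.018,1),(.023,.75)) for a in ph])
def fitth(f,C,thr=75,s=3):
    p=cv2.imread(f'pics/{f}.png');g=p.max(2)
    best=(0,0)
    big=cv2.resize((g<thr).astype(np.uint8),None,fx=s,fy=s,interpolation=cv2.INTER_NEAREST)
    def iou(th):
        K,P=knobpts(C,th);q=np.array([proj(f,x) for x in P]);q=(q+.5)*s-.5
        h=cv2.convexHull(q.astype(np.float32)).astype(np.int32)
        m=np.zeros_like(big);cv2.fillConvexPoly(m,h,1)
        hd=cv2.dilate(m,np.ones((8*s+1,8*s+1),np.uint8))
        b=big&hd
        return (m&b).sum()/((m|b).sum()+1)
    def iou2(th):return iou(th)
    t=np.radians(np.arange(-180,180,5));v=[iou(a) for a in t];a=t[np.argmax(v)]
    t=a+np.radians(np.arange(-6,6.1,.5));v=np.array([iou(x) for x in t])
    w=v-np.sort(v)[-9];w=np.clip(w,0,None)
    return np.degrees((w*t).sum()/w.sum()),v.max()
E
python3 - <<'E'
from h import *
from scipy.optimize import least_squares
Q0=np.array([0.53416581,0.00153825,0.11828886])
cr=[(40,310),(345,32),(683,300),(60,215),(600,130),(180,100),(381,578)]
px=[(225+(x-1.75)/4.5,130+(y-1.75)/4.5) for x,y in cr]
Hs=np.array([hit('w9',*p,Q0) for p in px])
f=lambda c:np.hypot((Hs-Q0)@X-c[0],(Hs-Q0)@L-c[1])-.062
r=least_squares(f,[0,0],loss='soft_l1',f_scale=.001);C=Q0+r.x[0]*X+r.x[1]*L;print(C,r.fun*1000)
print('nut',hit('w9',225+363/4.5,130+280/4.5,Q0))
np.save('C.npy',C)
for fn in('w9','s9','s8'):print(fn,fitth(fn,C))
th=np.radians(fitth('w9',C)[0])
for fn,b,k in(('w9',(225,130,385,275),4),('s9',(240,165,310,230),6)):
    p=cv2.imread(f'pics/{fn}.png');x0,y0,x1,y1=b;im=cv2.resize(p[y0:y1,x0:x1],None,fx=k,fy=k)
    D=lambda P:tuple(int((v-o+.5)*k) for v,o in zip(proj(fn,P),(x0,y0)))
    for a in np.linspace(0,2*np.pi,120):cv2.circle(im,D(C+.062*(np.cos(a)*X+np.sin(a)*L)),1,(0,255,0),-1)
    for q in knobpts(C,th)[1]:cv2.circle(im,D(q),1,(255,255,0),-1)
    cv2.circle(im,D(C-.062*X-.022*N),3,(255,0,0),-1)
    cv2.imwrite(f'pics/ov_{fn}.png',im)
E
```

```text
[0.53507482 0.00728449 0.11798993] [-0.48407551  0.20684298 -2.37974856 -0.33282246 -0.60818349 -4.07941812
 -8.71038343]
nut [0.53143772 0.00758575 0.11495567]
w9 (np.float64(32.01733126155359), np.float64(0.2016363888503675))
s9 (np.float64(43.99699016295659), np.float64(0.5488013698630136))
s8 (np.float64(45.241389506189165), np.float64(0.5402883799830365))
```

View pics/ov_w9.png

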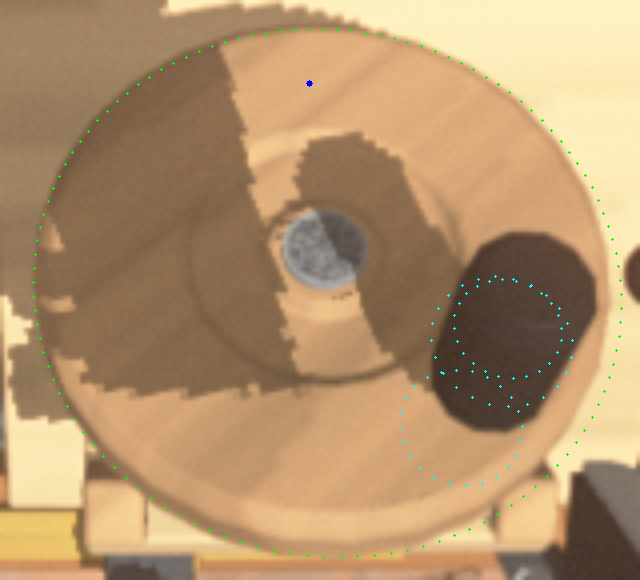

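View pics/ov_s9.png

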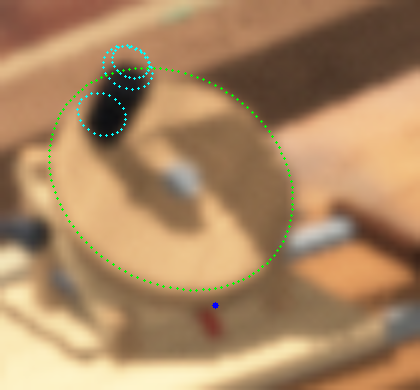

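```bash
python3 - <<'E'
from h import *
p=cv2.imread('pics/w9.png').max(2);print(p[130+370//4,225+130:225+145],p[215,345:360],p[230:234,250:256].max(),p[175,240:260])
Q0=np.array([0.53416581,0.00153825,0.11828886])
obs=[('w9',225+363/4.5-.4,130+280/4.5-.4),('s9',240+182/6-.5,165+181/6-.5),('t6',220+440/5.5-.4,135+261/5.5-.4)]
M=np.zeros((3,3));b=np.zeros(3)
for f,u,v in obs:
    c=np.load(f'pics/{f}.npz');r=att(c['attitude'])@ray(c,u,v);r/=np.linalg.norm(r);Pm=np.eye(3)-np.outer(r,r);M+=Pm;b+=Pm@c['eye']
nut=np.linalg.solve(M,b);h=(nut-Q0)@N;C=nut-h*N;print(nut,h,C)
for f,u,v in obs:print(f,u,v,proj(f,nut))
np.save('C.npy',C)
for fn in('w9','s9','s8'):
  for thr in (75,95):print(fn,thr,fitth(fn,C,thr))
E
```

```text
[ 79  79  80  83  81  80  81  79  80  82 115 177 207 218 220] [75 74 73 74 77 77 83 83 83 81 82 83 84 84 83] 220 [114 124 128 137 133 135 137 135 135 136 135 135 134 138 137 137 136 137
 138 137]
[0.53080002 0.00715238 0.1168349 ] 0.0017794757320700996 [0.53191673 0.00690482 0.11547175]
w9 305.2666666666667 191.82222222222222 (305.21309975716474, 192.09414291423482)
s9 269.8333333333333 194.66666666666666 (269.45893217493915, 194.6538169276035)
t6 299.6 182.05454545454543 (299.8137926831298, 182.3707285902618)
w9 75 (np.float64(39.426124035270895), np.float64(0.2066086956521739))
w9 95 (np.float64(42.59286457442338), np.float64(0.8657484696716751))
s9 75 (np.float64(37.54005828513091), np.float64(0.587819947043248))
s9 95 (np.float64(41.50577198229787), np.float64(0.6819383259911894))
s8 75 (np.float64(42.42642479077115), np.float64(0.5873015873015873))
s8 95 (np.float64(41.47410196892719), np.float64(0.6977973568281939))
```

```bash
cat >> h.py <<'E'
C=np.load('C.npy') if __import__('os').path.exists('C.npy') else None
def tcp(deg,t=.003):
    th=np.radians(deg);return C+(.0315+t)*N+.045*(np.cos(th)*X+np.sin(th)*L)-.0188*Z
def over(fn,deg,b,k):
    p=cv2.imread(f'pics/{fn}.png');x0,y0,x1,y1=b;im=cv2.resize(p[y0:y1,x0:x1],None,fx=k,fy=k)
    D=lambda P:tuple(int((v-o+.5)*k) for v,o in zip(proj(fn,P),(x0,y0)))
    for a in np.linspace(0,2*np.pi,120):cv2.circle(im,D(C+.062*(np.cos(a)*X+np.sin(a)*L)),1,(0,255,0),-1)
    for q in knobpts(C,np.radians(deg))[1]:cv2.circle(im,D(q),1,(255,255,0),-1)
    return im
E
python3 - <<'E'
from h import *
cv2.imwrite('pics/ov2_w9.png',over('w9',42.6,(225,130,385,275),4))
s=robot.read_state();print(s['t'],s['tool_pos']);print(tcp(42.6))
plan(tcp(42.6)+[0,0,.08],L);plan(tcp(42.6),L)
E
```

```text
8.4 [ 0.52828541 -0.0198733   0.25106471]
[0.5416321  0.03594993 0.14439221]
shift/0.3 [-0.0027  0.1913  0.0889] mm [-0.8 57.4 26.7] turn deg -0.17 scaled -0.001
shift/0.3 [-0.0032  0.1913  0.3555] mm [ -1.   57.4 106.7] turn deg -0.17 scaled -0.001
```

View pics/ov2_w9.png

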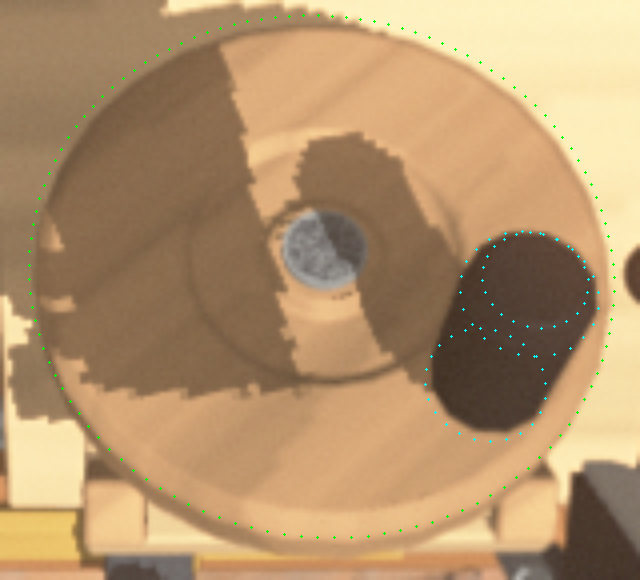

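Call:
drive_tool(force=25, steps=[{"tx": 0,"ty": 0.15,"tz": 0.04,"turn": 0,"jaw": 1},{"tx": 0,"ty": 0.191,"tz": 0.12,"turn": 0,"jaw": 1},{"tx": -0.003,"ty": 0.191,"tz": 0.24,"turn": 0,"jaw": 1},{"tx": -0.003,"ty": 0.191,"tz": 0.355,"turn": 0,"jaw": 1},{"tx": -0.003,"ty": 0.191,"tz": 0.355,"turn": 0,"jaw": 0.5},{"tx": -0.003,"ty": 0.191,"tz": 0.355,"turn": 0,"jaw": 0.5}])

```text
t: 9.0
tool_pos: [0.5413, 0.036, 0.1459]
orientation: [-0.346, -3.122, 0.0]
force: [0.5, 0.6, 1.4]
opening: 0.0811
```

```bash
python3 - <<'E'
from h import *
s=robot.read_state();print(s['t'],s['tool_pos'],s['force'],s['opening']);plan(tcp(42.6),L)
cap('wrist','w10');s=robot.read_state();print(s['opening'],s['force']);plan(tcp(42.6),L)
E
```

```text
9.0 [0.54127873 0.03596471 0.14588851] [0.46082878 0.63580414 1.40711904] 0.08107897124306433
shift/0.3 [-0.0012  0.0002  0.005 ] mm [-0.3  0.1  1.5] turn deg -0.15 scaled -0.0008
0.07758585235480484 [-0.13832533  0.40936824  0.10635   ]
shift/0.3 [ 0.0032 -0.0003  0.0099] mm [ 1.  -0.1  3. ] turn deg -0.16 scaled -0.0009
```

View pics/w10.png

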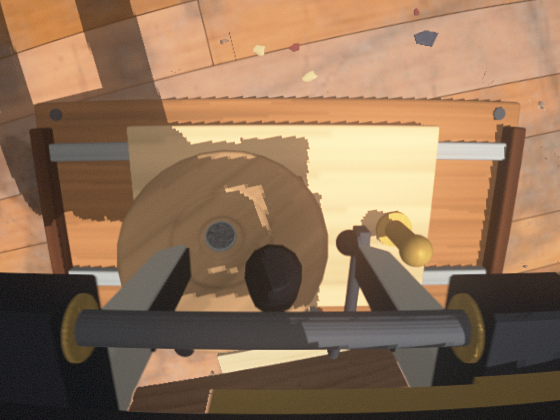

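Call:
drive_tool(force=25, steps=[{"tx": 0,"ty": 0,"tz": 0,"turn": 0,"jaw": 0},{"tx": 0,"ty": 0,"tz": 0,"turn": 0,"jaw": 0},{"tx": 0,"ty": 0,"tz": 0,"turn": 0,"jaw": 0},{"tx": 0,"ty": 0,"tz": 0,"turn": 0,"jaw": 0},{"tx": 0,"ty": 0,"tz": 0,"turn": 0,"jaw": 0},{"tx": 0,"ty": 0,"tz": 0,"turn": 0,"jaw": 0},{"tx": 0,"ty": 0,"tz": 0,"turn": 0,"jaw": 0},{"tx": 0,"ty": 0,"tz": 0,"turn": 0,"jaw": 0},{"tx": 0,"ty": 0,"tz": 0,"turn": 0,"jaw": 0},{"tx": 0,"ty": 0,"tz": 0,"turn": 0,"jaw": 0}])

```text
t: 10.05
tool_pos: [0.5422, 0.0358, 0.1451]
orientation: [0.346, 3.122, 0.0]
force: [-0.7, -0.5, 0.5]
opening: 0.0234
```

```bash
python3 - <<'E'
from h import *
s=robot.read_state();print(s['t'],s['tool_pos'],s['force'],s['opening']);plan(tcp(42.6),L)
M=R.from_rotvec(s['orientation']).as_matrix()
for d in range(30,-91,-10): print(d,(M.T@(tcp(d)-tcp(42.6))/.3).round(3))
E
```

```text
10.05 [0.5422049  0.03582868 0.1451461 ] [-0.71859208 -0.5019568   0.46729789] 0.023439653967150732
shift/0.3 [ 0.002  -0.      0.0025] mm [ 0.6 -0.   0.8] turn deg -0.16 scaled -0.0009
30 [-0.015 -0.026 -0.013]
20 [-0.024 -0.05  -0.02 ]
10 [-0.029 -0.075 -0.024]
0 [-0.031 -0.101 -0.025]
-10 [-0.029 -0.127 -0.024]
-20 [-0.024 -0.153 -0.02 ]
-30 [-0.015 -0.176 -0.013]
-40 [-0.004 -0.198 -0.003]
-50 [ 0.01  -0.216  0.009]
-60 [ 0.026 -0.232  0.023]
-70 [ 0.045 -0.243  0.038]
-80 [ 0.064 -0.249  0.054]
-90 [ 0.084 -0.252  0.071]
```

Call:
drive_tool(steps=[{"tx": -0.015,"ty": -0.026,"tz": -0.013,"turn": 0,"jaw": 0},{"tx": -0.024,"ty": -0.05,"tz": -0.02,"turn": 0,"jaw": 0},{"tx": -0.029,"ty": -0.075,"tz": -0.024,"turn": 0,"jaw": 0},{"tx": -0.031,"ty": -0.101,"tz": -0.025,"turn": 0,"jaw": 0},{"tx": -0.029,"ty": -0.127,"tz": -0.024,"turn": 0,"jaw": 0},{"tx": -0.024,"ty": -0.153,"tz": -0.02,"turn": 0,"jaw": 0},{"tx": -0.015,"ty": -0.176,"tz": -0.013,"turn": 0,"jaw": 0},{"tx": -0.004,"ty": -0.198,"tz": -0.003,"turn": 0,"jaw": 0},{"tx": 0.01,"ty": -0.216,"tz": 0.009,"turn": 0,"jaw": 0},{"tx": 0.026,"ty": -0.232,"tz": 0.023,"turn": 0,"jaw": 0},{"tx": 0.045,"ty": -0.243,"tz": 0.038,"turn": 0,"jaw": 0},{"tx": 0.064,"ty": -0.249,"tz": 0.054,"turn": 0,"jaw": 0}])

```text
t: 11.25
tool_pos: [0.5096, -0.0333, 0.1309]
orientation: [0.346, 3.116, 0.001]
force: [7.5, 4.7, 2.3]
opening: 0.0237
```

```bash
python3 - <<'E'
from h import *
s=robot.read_state();print(s['t'],s['tool_pos'],s['force'],s['opening']);plan(tcp(-80),L)
cap('scene','s11')
p=cv2.imread('pics/s11.png');cv2.imwrite('pics/s11z.png',cv2.resize(p[135:265,190:335],None,fx=5,fy=5,interpolation=cv2.INTER_CUBIC))
E
```

```text
11.25 [ 0.50958636 -0.03330929  0.13086145] [7.45224886 4.74954283 2.31293222] 0.023742306424396505
shift/0.3 [ 0.0104 -0.0008  0.0091] mm [ 3.1 -0.2  2.7] turn deg -0.18 scaled -0.001
```

View pics/s11z.png

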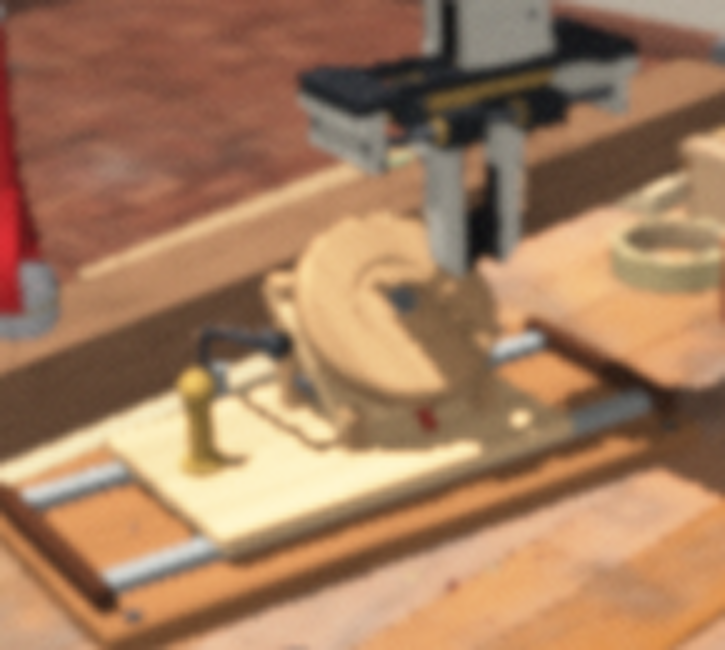

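Call:
drive_tool(steps=[{"tx": 0,"ty": 0,"tz": 0,"turn": 0,"jaw": 1},{"tx": 0,"ty": 0,"tz": 0,"turn": 0,"jaw": 1},{"tx": 0,"ty": 0,"tz": -0.05,"turn": 0,"jaw": 1},{"tx": 0,"ty": 0,"tz": -0.2,"turn": 0,"jaw": 1},{"tx": 0,"ty": 0,"tz": -0.36,"turn": 0,"jaw": 1},{"tx": -0.05,"ty": 0.057,"tz": -0.4,"turn": 0,"jaw": 1},{"tx": -0.05,"ty": 0.057,"tz": -0.4,"turn": 0,"jaw": 1},{"tx": -0.05,"ty": 0.057,"tz": -0.4,"turn": 0,"jaw": 1},{"tx": -0.05,"ty": 0.057,"tz": -0.4,"turn": 0,"jaw": 1},{"tx": -0.05,"ty": 0.057,"tz": -0.4,"turn": 0,"jaw": 1},{"tx": -0.05,"ty": 0.057,"tz": -0.4,"turn": 0,"jaw": 1},{"tx": -0.05,"ty": 0.057,"tz": -0.4,"turn": 0,"jaw": 1}])

```text
t: 12.5
tool_pos: [0.525, -0.0196, 0.2484]
orientation: [-0.347, -3.121, 0.0]
force: [0.1, -0.6, -0.1]
opening: 0.093
```

Call:
drive_tool(steps=[{"tx": 0,"ty": 0,"tz": 0,"turn": 0,"jaw": 1},{"tx": 0,"ty": 0,"tz": 0,"turn": 0,"jaw": 1},{"tx": 0,"ty": 0,"tz": 0,"turn": 0,"jaw": 1},{"tx": 0,"ty": 0,"tz": 0,"turn": 0,"jaw": 1},{"tx": 0,"ty": 0,"tz": 0,"turn": 0,"jaw": 1},{"tx": 0,"ty": 0,"tz": 0,"turn": 0,"jaw": 1},{"tx": 0,"ty": 0,"tz": 0,"turn": 0,"jaw": 1},{"tx": 0,"ty": 0,"tz": 0,"turn": 0,"jaw": 1},{"tx": 0,"ty": 0,"tz": 0,"turn": 0,"jaw": 1},{"tx": 0,"ty": 0,"tz": 0,"turn": 0,"jaw": 1},{"tx": 0,"ty": 0,"tz": 0,"turn": 0,"jaw": 1},{"tx": 0,"ty": 0,"tz": 0,"turn": 0,"jaw": 1}])

```text
t: 13.7
tool_pos: [0.5254, -0.0195, 0.2489]
orientation: [-0.346, -3.122, 0.0]
force: [0.1, 0.2, -0.4]
opening: 0.0927
```

```bash
python3 - <<'E'
from h import *
s=robot.read_state();print(s['t'],s['tool_pos'],s['force'],s['opening'])
cap('wrist','w12');r=fitth('w12',C,95);print(r)
cv2.imwrite('pics/ov_w12.png',over('w12',r[0],(205,110,405,285),4))
E
```

```text
13.7 [ 0.52544323 -0.01949428  0.24892415] [ 0.13986642  0.20933988 -0.38019249] 0.09270644891798428
(np.float64(-25.83275544757654), np.float64(0.9055661624320752))
```

View pics/ov_w12.png

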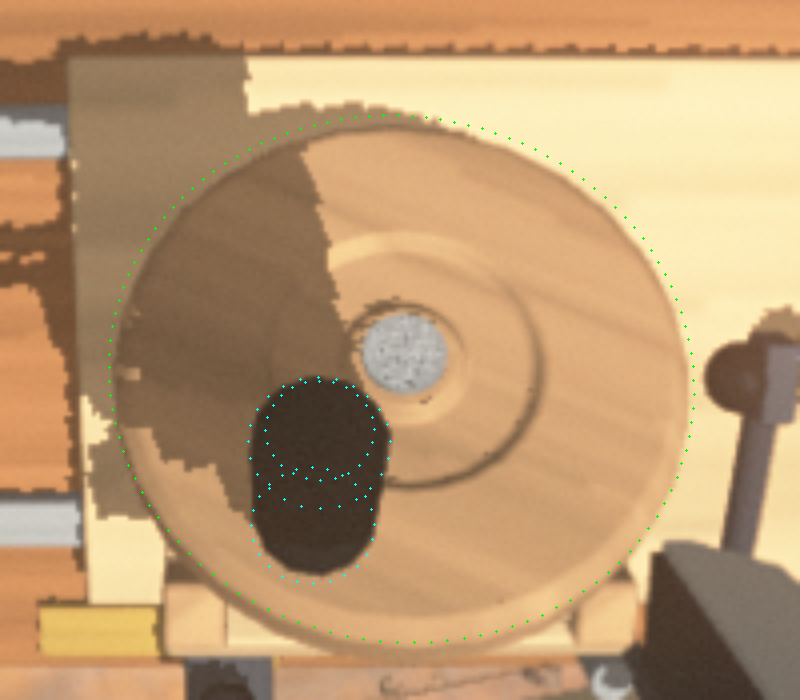

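Call:
drive_tool(steps=[{"tx": 0,"ty": 0,"tz": 0,"turn": 0,"jaw": 1},{"tx": 0,"ty": 0,"tz": 0,"turn": 0,"jaw": 1},{"tx": 0,"ty": 0,"tz": 0,"turn": 0,"jaw": 1},{"tx": 0,"ty": 0,"tz": 0,"turn": 0,"jaw": 1},{"tx": 0,"ty": 0,"tz": 0,"turn": 0,"jaw": 1},{"tx": 0,"ty": 0,"tz": 0,"turn": 0,"jaw": 1},{"tx": 0,"ty": 0,"tz": 0,"turn": 0,"jaw": 1},{"tx": 0,"ty": 0,"tz": 0,"turn": 0,"jaw": 1},{"tx": 0,"ty": 0,"tz": 0,"turn": 0,"jaw": 1},{"tx": 0,"ty": 0,"tz": 0,"turn": 0,"jaw": 1},{"tx": 0,"ty": 0,"tz": 0,"turn": 0,"jaw": 1},{"tx": 0,"ty": 0,"tz": 0,"turn": 0,"jaw": 1}])

```text
t: 14.95
tool_pos: [0.5254, -0.0195, 0.2489]
orientation: [-0.346, -3.122, -0.0]
force: [0.6, -0.8, 0.1]
opening: 0.0928
```

```bash
python3 - <<'E'
from h import *
cap('wrist','w13');r=fitth('w13',C,95);print(r)
for f in('s6','s7','s8','s9'):print(f,fitth(f,C,95))
r=[r[0]];plan(tcp(r[0]),L)
print(tcp(r[0]))
s=robot.read_state();M=R.from_rotvec(s['orientation']).as_matrix()
E
```

```text
(np.float64(-25.722046694112606), np.float64(0.9061512456823694))
s6 (np.float64(115.9788021827913), np.float64(0.8272656855151046))
s7 (np.float64(44.66409421514188), np.float64(0.6969162995594713))
s8 (np.float64(41.47410196892719), np.float64(0.6977973568281939))
s9 (np.float64(41.50577198229787), np.float64(0.6819383259911894))
shift/0.3 [-0.0316  0.0255  0.3327] mm [-9.5  7.7 99.8] turn deg -0.16 scaled -0.0009
[ 0.53635912 -0.01408448  0.1491595 ]
```

Call:
drive_tool(force=25, steps=[{"tx": -0.032,"ty": 0.026,"tz": 0.05,"turn": 0,"jaw": 1},{"tx": -0.032,"ty": 0.026,"tz": 0.2,"turn": 0,"jaw": 1},{"tx": -0.032,"ty": 0.026,"tz": 0.33,"turn": 0,"jaw": 0.8},{"tx": -0.032,"ty": 0.026,"tz": 0.33,"turn": 0,"jaw": 0},{"tx": -0.032,"ty": 0.026,"tz": 0.33,"turn": 0,"jaw": 0},{"tx": -0.032,"ty": 0.026,"tz": 0.33,"turn": 0,"jaw": 0},{"tx": -0.032,"ty": 0.026,"tz": 0.33,"turn": 0,"jaw": 0},{"tx": -0.032,"ty": 0.026,"tz": 0.33,"turn": 0,"jaw": 0},{"tx": -0.032,"ty": 0.026,"tz": 0.33,"turn": 0,"jaw": 0},{"tx": -0.032,"ty": 0.026,"tz": 0.33,"turn": 0,"jaw": 0},{"tx": -0.032,"ty": 0.026,"tz": 0.33,"turn": 0,"jaw": 0},{"tx": -0.032,"ty": 0.026,"tz": 0.33,"turn": 0,"jaw": 0}])

```text
t: 16.2
tool_pos: [0.5365, -0.0137, 0.15]
orientation: [-0.346, -3.122, -0.001]
force: [0.0, 2.0, 1.3]
opening: 0.0231
```

```bash
python3 - <<'E'
from h import *
s=robot.read_state();print(s['t'],s['tool_pos'],s['force'],s['opening']);plan(tcp(-25.7),L)
M=R.from_rotvec(s['orientation']).as_matrix()
for d in range(-15,106,10): print(d,(M.T@(tcp(d)-tcp(-25.7))/.3).round(3))
E
```

```text
16.2 [ 0.53650052 -0.01367234  0.15000574] [0.04183805 2.03186474 1.29437435] 0.023060838702475193
shift/0.3 [ 0.0001 -0.0014  0.0028] mm [ 0.  -0.4  0.8] turn deg -0.15 scaled -0.0009
-15 [-0.007  0.026 -0.006]
-5 [-0.011  0.052 -0.009]
5 [-0.011  0.078 -0.009]
15 [-0.007  0.104 -0.006]
25 [-0.     0.128 -0.   ]
35 [0.01  0.151 0.008]
45 [0.023 0.171 0.019]
55 [0.038 0.188 0.032]
65 [0.056 0.201 0.046]
75 [0.074 0.21  0.062]
85 [0.094 0.214 0.079]
95 [0.114 0.214 0.095]
105 [0.134 0.21  0.112]
```

Call:
drive_tool(steps=[{"tx": -0.007,"ty": 0.026,"tz": -0.006,"turn": 0,"jaw": 0},{"tx": -0.011,"ty": 0.052,"tz": -0.009,"turn": 0,"jaw": 0},{"tx": -0.011,"ty": 0.078,"tz": -0.009,"turn": 0,"jaw": 0},{"tx": -0.007,"ty": 0.104,"tz": -0.006,"turn": 0,"jaw": 0},{"tx": 0,"ty": 0.128,"tz": 0,"turn": 0,"jaw": 0},{"tx": 0.01,"ty": 0.151,"tz": 0.008,"turn": 0,"jaw": 0},{"tx": 0.023,"ty": 0.171,"tz": 0.019,"turn": 0,"jaw": 0},{"tx": 0.038,"ty": 0.188,"tz": 0.032,"turn": 0,"jaw": 0},{"tx": 0.056,"ty": 0.201,"tz": 0.046,"turn": 0,"jaw": 0},{"tx": 0.074,"ty": 0.21,"tz": 0.062,"turn": 0,"jaw": 0},{"tx": 0.094,"ty": 0.214,"tz": 0.079,"turn": 0,"jaw": 0},{"tx": 0.094,"ty": 0.214,"tz": 0.079,"turn": 0,"jaw": 0}])

```text
t: 17.4
tool_pos: [0.5241, 0.056, 0.1271]
orientation: [0.345, 3.12, 0.002]
force: [0.4, -0.6, 4.1]
opening: 0.0235
```

```bash
python3 - <<'E'
from h import *
s=robot.read_state();print(s['t'],s['tool_pos'],s['force'],s['opening']);plan(tcp(85),L);plan([.525,-.0195,.249],L)
E
```

```text
17.4 [0.52405953 0.056037   0.12708591] [ 0.43886883 -0.58525292  4.10152849] 0.02346799181364183
shift/0.3 [ 0.0029 -0.0048  0.0049] mm [ 0.9 -1.4  1.5] turn deg -0.12 scaled -0.0006
shift/0.3 [-0.0593 -0.2445 -0.4065] mm [ -17.8  -73.3 -122. ] turn deg -0.12 scaled -0.0006
```

Call:
drive_tool(steps=[{"tx": 0,"ty": 0,"tz": 0,"turn": 0,"jaw": 1},{"tx": 0,"ty": 0,"tz": 0,"turn": 0,"jaw": 1},{"tx": 0,"ty": 0,"tz": -0.05,"turn": 0,"jaw": 1},{"tx": 0,"ty": 0,"tz": -0.2,"turn": 0,"jaw": 1},{"tx": 0,"ty": 0,"tz": -0.36,"turn": 0,"jaw": 1},{"tx": 0,"ty": 0,"tz": -0.41,"turn": 0,"jaw": 1},{"tx": -0.06,"ty": -0.245,"tz": -0.41,"turn": 0,"jaw": 1},{"tx": -0.06,"ty": -0.245,"tz": -0.41,"turn": 0,"jaw": 1},{"tx": -0.06,"ty": -0.245,"tz": -0.41,"turn": 0,"jaw": 1},{"tx": -0.06,"ty": -0.245,"tz": -0.41,"turn": 0,"jaw": 1},{"tx": -0.06,"ty": -0.245,"tz": -0.41,"turn": 0,"jaw": 1},{"tx": -0.06,"ty": -0.245,"tz": -0.41,"turn": 0,"jaw": 1}])

```text
t: 18.6
tool_pos: [0.5245, -0.0199, 0.2492]
orientation: [-0.345, -3.122, -0.0]
force: [0.1, 0.4, 0.4]
opening: 0.0926
```

Call:
drive_tool(steps=[{"tx": 0,"ty": 0,"tz": 0,"turn": 0,"jaw": 1},{"tx": 0,"ty": 0,"tz": 0,"turn": 0,"jaw": 1},{"tx": 0,"ty": 0,"tz": 0,"turn": 0,"jaw": 1},{"tx": 0,"ty": 0,"tz": 0,"turn": 0,"jaw": 1},{"tx": 0,"ty": 0,"tz": 0,"turn": 0,"jaw": 1},{"tx": 0,"ty": 0,"tz": 0,"turn": 0,"jaw": 1},{"tx": 0,"ty": 0,"tz": 0,"turn": 0,"jaw": 1},{"tx": 0,"ty": 0,"tz": 0,"turn": 0,"jaw": 1},{"tx": 0,"ty": 0,"tz": 0,"turn": 0,"jaw": 1},{"tx": 0,"ty": 0,"tz": 0,"turn": 0,"jaw": 1},{"tx": 0,"ty": 0,"tz": 0,"turn": 0,"jaw": 1},{"tx": 0,"ty": 0,"tz": 0,"turn": 0,"jaw": 1}])

```text
t: 19.8
tool_pos: [0.5245, -0.0208, 0.2492]
orientation: [0.346, 3.122, 0.0]
force: [0.5, -0.4, -0.6]
opening: 0.0926
```

Call:
drive_tool(steps=[{"tx": 0,"ty": 0,"tz": 0,"turn": 0,"jaw": 1},{"tx": 0,"ty": 0,"tz": 0,"turn": 0,"jaw": 1},{"tx": 0,"ty": 0,"tz": 0,"turn": 0,"jaw": 1},{"tx": 0,"ty": 0,"tz": 0,"turn": 0,"jaw": 1},{"tx": 0,"ty": 0,"tz": 0,"turn": 0,"jaw": 1},{"tx": 0,"ty": 0,"tz": 0,"turn": 0,"jaw": 1},{"tx": 0,"ty": 0,"tz": 0,"turn": 0,"jaw": 1},{"tx": 0,"ty": 0,"tz": 0,"turn": 0,"jaw": 1},{"tx": 0,"ty": 0,"tz": 0,"turn": 0,"jaw": 1},{"tx": 0,"ty": 0,"tz": 0,"turn": 0,"jaw": 1},{"tx": 0,"ty": 0,"tz": 0,"turn": 0,"jaw": 1},{"tx": 0,"ty": 0,"tz": 0,"turn": 0,"jaw": 1}])

```text
t: 21.0
tool_pos: [0.5245, -0.0208, 0.2492]
orientation: [-0.346, -3.122, 0.0]
force: [0.8, 0.0, 0.6]
opening: 0.0926
```

```bash
python3 - <<'E'
from h import *
s=robot.read_state();print(s['t'],s['tool_pos'],s['force'],s['opening'])
cap('wrist','w14');r=fitth('w14',C,95);print(r)
cv2.imwrite('pics/ov_w14.png',over('w14',r[0],(205,110,405,285),4))
plan(tcp(r[0]),L)
M=R.from_rotvec(s['orientation']).as_matrix();m=(r[0]-25.75)/2;print('mid',m)
for k in range(1,9):
    d=r[0]+(m-r[0])*k/8; print(round(d,1),(M.T@(tcp(d)-tcp(r[0]))/.3).round(4))
E
```

```text
21.0 [ 0.52450488 -0.02082565  0.24921733] [0.81882917 0.00484256 0.57980922] 0.09256473153141238
(np.float64(44.4158470824695), np.float64(0.8752540472352652))
shift/0.3 [-0.0116  0.2005  0.3516] mm [ -3.5  60.2 105.5] turn deg -0.16 scaled -0.0009
mid 9.332923541234749
40.0 [-0.0059 -0.0085 -0.005 ]
35.6 [-0.0114 -0.0175 -0.0095]
31.3 [-0.0162 -0.0271 -0.0136]
26.9 [-0.0205 -0.0371 -0.0171]
22.5 [-0.0242 -0.0475 -0.0202]
18.1 [-0.0273 -0.0583 -0.0228]
13.7 [-0.0297 -0.0693 -0.0248]
9.3 [-0.0315 -0.0806 -0.0263]
```

View pics/ov_w14.png

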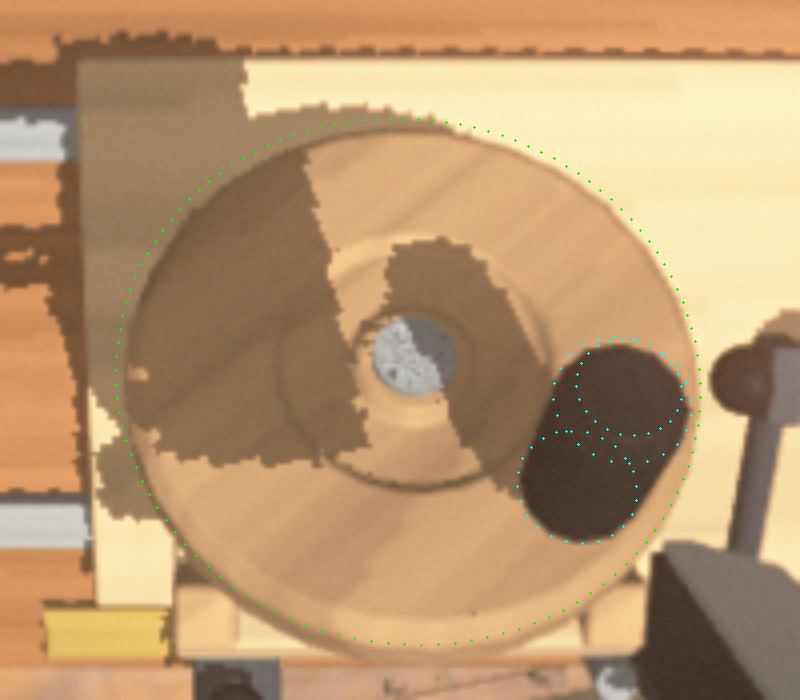

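Call:
drive_tool(force=30, steps=[{"tx": -0.013,"ty": 0.1,"tz": 0.03,"turn": 0,"jaw": 1},{"tx": -0.013,"ty": 0.198,"tz": 0.1,"turn": 0,"jaw": 1},{"tx": -0.013,"ty": 0.198,"tz": 0.23,"turn": 0,"jaw": 1},{"tx": -0.013,"ty": 0.198,"tz": 0.35,"turn": 0,"jaw": 0.8},{"tx": -0.013,"ty": 0.198,"tz": 0.35,"turn": 0,"jaw": 0},{"tx": -0.013,"ty": 0.198,"tz": 0.35,"turn": 0,"jaw": 0},{"tx": -0.013,"ty": 0.198,"tz": 0.35,"turn": 0,"jaw": 0},{"tx": -0.013,"ty": 0.198,"tz": 0.35,"turn": 0,"jaw": 0},{"tx": -0.013,"ty": 0.198,"tz": 0.35,"turn": 0,"jaw": 0},{"tx": -0.013,"ty": 0.198,"tz": 0.35,"turn": 0,"jaw": 0},{"tx": -0.013,"ty": 0.198,"tz": 0.35,"turn": 0,"jaw": 0},{"tx": -0.013,"ty": 0.198,"tz": 0.35,"turn": 0,"jaw": 0}])

```text
t: 22.25
tool_pos: [0.5414, 0.0362, 0.1444]
orientation: [0.346, 3.122, 0.0]
force: [-0.6, 0.1, 0.9]
opening: 0.0256
```

Call:
drive_tool(steps=[{"tx": 0,"ty": 0,"tz": 0,"turn": 0,"jaw": 0},{"tx": 0,"ty": 0,"tz": 0,"turn": 0,"jaw": 0}])

```text
t: 22.45
tool_pos: [0.5415, 0.0363, 0.1444]
orientation: [0.346, 3.122, 0.0]
force: [-1.0, -0.8, 1.5]
opening: 0.0234
```

```bash
python3 - <<'E'
from h import *
s=robot.read_state();print(s['t'],s['tool_pos'],s['force'],s['opening']);plan(tcp(43.2),L)
M=R.from_rotvec(s['orientation']).as_matrix();
print((s['tool_pos']-tcp(43.2))@L)
for d in (38,33,28,23,18,13,8.7): print(d,(M.T@(tcp(d)-s['tool_pos'])/.3).round(4),(M.T@(tcp(d)-tcp(43.2))/.3).round(4))
E
```

```text
22.45 [0.54146259 0.03631083 0.14442916] [-0.96090666 -0.75061391  1.47614607] 0.02339636755078659
shift/0.3 [0.     0.0001 0.0008] mm [0.  0.  0.2] turn deg -0.16 scaled -0.0009
-2.954232991725982e-05
38 [-0.0068 -0.0102 -0.0049] [-0.0068 -0.0103 -0.0057]
33 [-0.0127 -0.0209 -0.0098] [-0.0127 -0.021  -0.0106]
28 [-0.0178 -0.0321 -0.014 ] [-0.0178 -0.0322 -0.0148]
23 [-0.0221 -0.0439 -0.0177] [-0.0221 -0.044  -0.0185]
18 [-0.0257 -0.0562 -0.0206] [-0.0257 -0.0563 -0.0214]
13 [-0.0284 -0.0688 -0.0228] [-0.0284 -0.0689 -0.0237]
8.7 [-0.03   -0.0798 -0.0242] [-0.03   -0.0799 -0.025 ]
```

Call:
drive_tool(force=30, steps=[{"tx": -0.0068,"ty": -0.0103,"tz": -0.005,"turn": 0,"jaw": 0},{"tx": -0.0127,"ty": -0.021,"tz": -0.01,"turn": 0,"jaw": 0},{"tx": -0.0178,"ty": -0.0322,"tz": -0.0145,"turn": 0,"jaw": 0},{"tx": -0.022,"ty": -0.044,"tz": -0.018,"turn": 0,"jaw": 0},{"tx": -0.0257,"ty": -0.0563,"tz": -0.021,"turn": 0,"jaw": 0},{"tx": -0.0284,"ty": -0.0689,"tz": -0.023,"turn": 0,"jaw": 0},{"tx": -0.03,"ty": -0.08,"tz": -0.0245,"turn": 0,"jaw": 0},{"tx": -0.03,"ty": -0.08,"tz": -0.0245,"turn": 0,"jaw": 0},{"tx": -0.03,"ty": -0.08,"tz": -0.0245,"turn": 0,"jaw": 0},{"tx": -0.03,"ty": -0.08,"tz": -0.0245,"turn": 0,"jaw": 0},{"tx": -0.03,"ty": -0.08,"tz": -0.0245,"turn": 0,"jaw": 0}])

```text
t: 23.55
tool_pos: [0.5443, 0.0103, 0.1513]
orientation: [-0.347, -3.121, 0.001]
force: [-5.2, 0.1, 2.4]
opening: 0.0235
```

```bash
python3 - <<'E'
from h import *
s=robot.read_state();print(s['t'],s['tool_pos'],s['force'],s['opening']);plan(tcp(8.7),L)
d=s['tool_pos']-tcp(0);print('theta from tcp',np.degrees(np.arcsin(((s['tool_pos']-C)@L)/.045)))
cap('scene','s15');cap('wrist','w15');print(fitth('s15',C,95))
p=over('s15',8.7,(240,155,310,230),7);cv2.imwrite('pics/ov_s15.png',p)
E
```

```text
23.55 [0.54431061 0.01030381 0.15132306] [-5.16009357  0.14925449  2.42703822] 0.023487563760374242
shift/0.3 [-0.0018  0.0027 -0.0012] mm [-0.5  0.8 -0.4] turn deg -0.17 scaled -0.001
theta from tcp 7.663477160261377
(np.float64(-2.5715180364926855), np.float64(0.6383792048929664))
```

View pics/ov_s15.png

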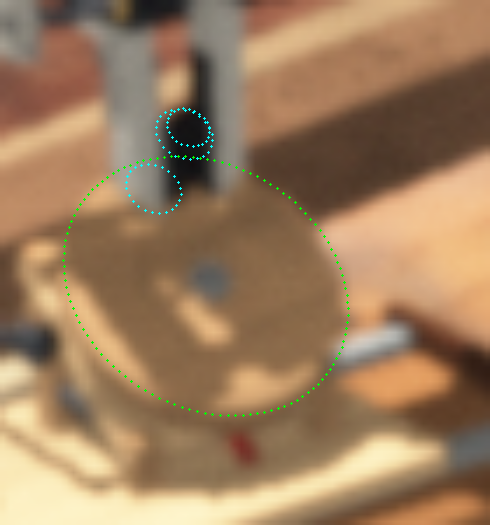

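View pics/w15.png

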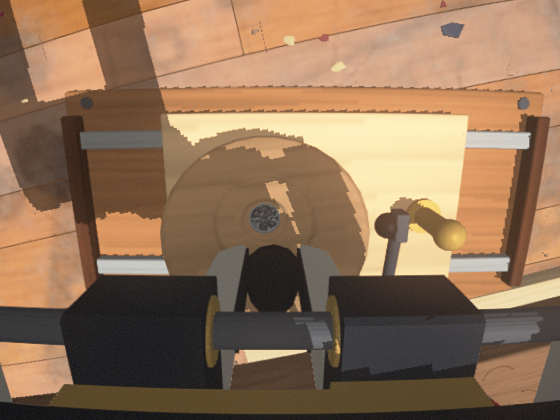

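Call:
drive_tool(force=30, steps=[{"tx": 0.003,"ty": 0.003,"tz": 0,"turn": 0,"jaw": 0},{"tx": 0.003,"ty": 0.003,"tz": 0,"turn": 0,"jaw": 0},{"tx": 0.003,"ty": 0.003,"tz": 0,"turn": 0,"jaw": 0},{"tx": 0.003,"ty": 0.003,"tz": 0,"turn": 0,"jaw": 0}])

```text
t: 24.05
tool_pos: [0.5443, 0.0116, 0.1513]
orientation: [0.347, 3.122, -0.001]
force: [0.9, -2.7, -4.5]
opening: 0.0232
```

```bash
python3 - <<'E'
from h import *
s=robot.read_state();print(s['t'],s['tool_pos'],s['force'],s['opening'])
print('theta from tcp',np.degrees(np.arcsin(((s['tool_pos']-C)@L)/.045)))
cap('top','t16')
p=cv2.imread('pics/t16.png');cv2.imwrite('pics/t16z.png',cv2.resize(p[135:260,220:420],None,fx=4,fy=4,interpolation=cv2.INTER_CUBIC))
# carriage shift along -L from plate corner depth: nut triangulated vs. start
c=np.load('pics/w15.npz')
for f,u,v in(('w15',265,217),):print('nut hit',hit(f,u,v,C+.0018*N),C+.0018*N)
s=robot.read_state();print(s['force'])
E
```

```text
24.05 [0.5442819  0.01164084 0.15130119] [ 0.86395617 -2.7263003  -4.48773158] 0.023198242018077426
theta from tcp 9.336002051101971
nut hit [0.53090864 0.00839205 0.11672554] [0.53078714 0.00715524 0.11685063]
[ 0.3706415  -2.00725338 -4.48417623]
```

View pics/t16z.png

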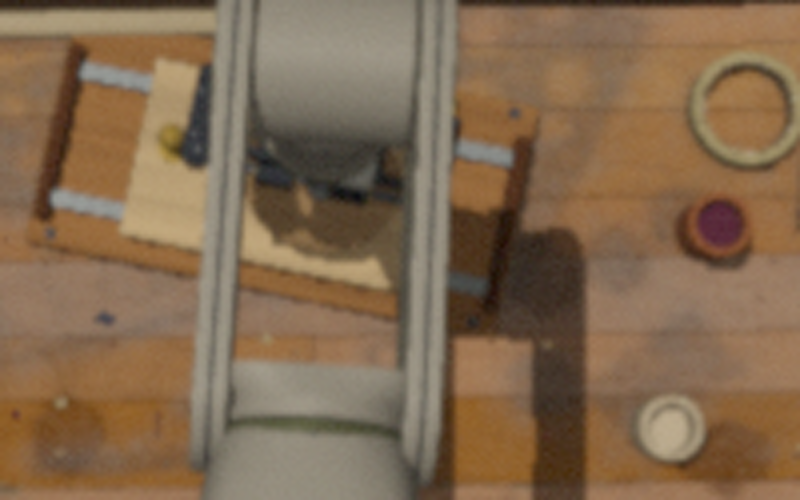

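```bash
python3 -c "
from plant import robot
print(robot.close_job())"
```

```text
the job is handed in; nothing more can be done
None
```

I pushed the carriage right by the brass post until it sat against its end stop and the brake came off. I then found the heavy side and handed the job in at about 24 s, still gripping the handle.

- **Carriage:** The push force rose to about 12 N at the ridge, dropped, and then climbed to about 35 N with no further travel. The wheel then rolled by itself, so the brake was off.
- **Heavy side:** Handle angles are measured from straight up the slope, positive to the left.
  - From the left, the wheel stopped at about 42.6° on the first try and about 43–44° on a repeat.
  - From the right, it stopped at −25.7°.
  - It therefore stops about 34.5° short on each side, inside the stated range, and the middle is about 8.7°.
- **Final hold:** The fingers read 23 mm on the 24 mm handle, gripping with 30 N. The arm's position gives a handle angle of about 9.3°.

**Checks that disagreed:**
- The scene-camera fit of the final angle was unusable because a finger hid the handle.
- The last wrist picture put the hub about 1 mm left of my estimate. I treat the final angle as good to about ±1.5°.
- The final top view showed both cups where they were at the start; the sanding block was out of frame there, but the arm never went near it.

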